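# Check a valve spring on the lever tester

## Task

Test the valve spring: stand it on the tester's seat, swing the lever down onto it and press the handle down with a steady 12 newtons for about a second, never above 15, then swing the lever back up until it stays open by itself. The lever pushes the orange drag ring down the scale and the ring stays at the spring's loaded length: if the ring's upper edge has stayed above the red limit line the spring is good and goes into the round steel dish, if it was pushed below the line the spring is tired and goes into the red bin, set down inside and let go. Work the ring only through the lever, keep the lever off the ring unless the spring is under it, and leave the things lying around where they are.

Things in the scene. Friction and masses are not known exactly. Their poses are not given: they have to be found in the camera images.
- spring: Steel valve spring standing upright on the worktop: coil of 32 mm outer and 25 mm inner diameter, 42 to 52 mm tall (a used spring may have lost up to 10 mm of its height, how much is not known beforehand). Origin: centre of its lower end; z runs along its axis, up. Grip it across its diameter 30 to 40 mm above its lower end; it yields lengthwise only, about 3 N per mm. Mass about 0.17 kg.
- tester: Blue bench lever spring tester, screwed down. Origin: under the centre of the spring seat, at worktop height. Base plate 92 x 215 mm, 16 mm thick. In its frame: seat at (0, 0), lever hinge at y = -0.10 and 81 mm above the worktop, hinge axis along x; the lowered lever runs to +y over the seat. The scale (46 mm wide, up to 122 mm above the worktop, facing -x) stands at x = +0.049, y = +0.055.
- seat (a point): Centre of the spring seat, on the top face of the base plate. A steel boss 20 mm in diameter and 11 mm high, coned at the top to 13 mm, stands on it; the spring goes over the boss and its lower end rests on the plate.
- lever (a joint): Lever angle in rad: 0 = level, grows as it is raised, lowest -0.16. At the start it stands open, leaning back on its stop at 2.05 (117 degrees); raised past about 1.65 it falls back to the stop by itself, below that it falls down.
- foot (a point): Lowest point of the lever's domed foot, 100 mm from the hinge, 30 mm below the lever; it meets the spring at a lever angle between 0.14 and 0.03. The lever alone rests on the spring with 2 to 3 N; each newton of push at the handle adds 1.9 N and lowers the handle about 1.2 mm. A firm grip takes up 1 to 2 N of the push as the bar turns between the fingers; this is allowed for.
- handle (a point): Point to take the lever by: middle of the T-handle's rubber grip away from the scale (tester's -x side), on the bar's axis. The bar is round, 18 mm in diameter, 112 mm long, parallel to the hinge axis and 190 mm from it; the lever itself, 18 mm wide, meets it 33 mm from this point. At lever angle a it lies, in the tester's frame, at x = -0.033, y = -0.10 + 0.19 cos a, height 0.081 + 0.19 sin a.
- ring_edge (a point): Centre of the upper edge of the orange drag ring (17 mm in diameter, 8 mm high) on the upright rod in front of the scale. The ring moves up and down with 0.6 N of friction and stays where it is; at the start it is near the top, 100 to 104 mm above the worktop. A fork on the lever pushes it down, 155 mm from the hinge, when the lever is below about 0.17 rad.
- limit_line (a point): Middle of the red limit line, the 2 mm high pointer of the red flag clamped to the scale, 73 to 83 mm above the worktop; compare its height with that of the ring's upper edge.
- dish: Round steel dish for good springs, fixed by its magnet foot: 110 mm in diameter, rim 24 mm above the worktop, inner floor 85 mm in diameter and 3 mm above the worktop. Origin: centre of its underside.
- red_bin: Red plastic bin for tired springs, fixed: 217 x 162 mm, side and rear walls 90 mm high, the front wall at its -x end 46 mm high, inner floor 2 mm above the worktop. Origin: under the middle of the floor, x towards the rear wall; inside it is clear from x = -0.09 to 0.10 and y = -0.07 to 0.07.
- bottle: Bystander: small white bottle with black cap, 46 mm in diameter, 76 mm tall, standing; origin at the centre of its underside.
- tape_measure: Bystander: yellow tape measure, 66 x 73 x 35 mm; origin at the centre of its underside.
- marker: Bystander: black and white marker pen lying, 132 mm long along its y, 16 mm thick; origin at the centre of its underside.
- drag_ring: The orange drag ring itself (see the point on its upper edge); origin at the centre of its lower edge. Not to be touched.
There are look-alikes about, which are no part of the job. Of the things shaped like the dish, the steel one is meant.

How it is judged:
On the way, in this order (a step that is already met when the one before it is completed fails the run):
1. the spring stands upright on the seat over the boss, let go, with the drag ring still near the top of the scale (horizontal distance between spring and seat below 0.006 m and z of spring in the frame of seat below 0.004 m and angle between spring's own z axis and vertical below 0.08 rad and contact force between the fingers and spring below 0.05 N and height (world z) of ring_edge above 0.097 m), for 0.2 s.
2. the lever loads the seated spring with its test load (17 to 30 N on the spring, which is 12 N at the handle give or take 2) for 0.8 s (horizontal distance between spring and seat below 0.006 m and z of spring in the frame of seat below 0.004 m and angle between spring's own z axis and vertical below 0.08 rad and contact force between spring and lever between 17 and 30 N), for 0.8 s.
3. the lever is swung back up until it stays open, the spring still on its seat (horizontal distance between spring and seat below 0.006 m and z of spring in the frame of seat below 0.004 m and angle between spring's own z axis and vertical below 0.08 rad and value of joint lever above 1.7 rad), for 0.2 s.
At the end, for the whole second after the job is handed in: The lever stands open (above 1.7 rad) and the spring rests, let go, inside the round steel dish if the drag ring's upper edge is above the middle of the red limit line, or inside the red bin if it is below it (within 2 mm of the line either place will do) (value of joint lever above 1.7 rad and ((z of ring_edge in the frame of limit_line above -0.002 m and (horizontal distance between spring and dish below 0.05 m and z of spring in the frame of dish below 0.04 m)) or (z of ring_edge in the frame of limit_line below 0.002 m and (x of spring in the frame of red_bin between -0.098 and 0.104 m and y of spring in the frame of red_bin between -0.075 and 0.075 m and z of spring in the frame of red_bin below 0.06 m))) and linear speed of spring below 0.02 m/s and angular speed of spring below 0.3 rad/s and contact force between the fingers and spring below 0.05 N); the robot touches nothing.
It fails at once if the spring is overloaded: more than 35 N from the lever (about 17 N at the handle) (contact force between spring and lever above 35 N).
It fails at once if the drag ring is touched by the robot (contact force between any of the arm, the fingers and drag_ring above 0.5 N).
It fails at once if the lever is pushed down onto the ring without the spring standing on the seat (value of joint lever below 0.05 rad and horizontal distance between spring and seat above 0.02 m).
It fails at once if a bystander is moved by more than 20 mm (distance of any of bottle, tape_measure, marker from where it was at the start of the episode above 0.02 m).
It also fails if it takes over 72 s, if anything falls off the work surface, if the arm or the gripper's body presses on something with over 40 N, if the wrist force passes 120 N, or if a joint passes its speed limit or range.

## Robot

A 6-joint arm with a two-finger parallel gripper is mounted at the origin on a cart in front of the work surface, level with it; the furniture and walls round the work are solid. World frame = base frame: x ahead of the robot, y to its left, z up, the work surface at z = 0. Lengths are in m, angles in rad, forces in N, time in s.
With the tool pointing down it reaches from about 0.3 to 0.775 m from the base axis. Payload 14.6 kg.
Tool frame: the origin (TCP) lies where the fingers leave the gripper's body, on its centre line; the fingertips stand 97 mm ahead of it and the grasp point (between the pads) lies 78 mm ahead of it (ctrl.finger_overhang is the distance from the TCP to the fingertips, in m); z points along the fingers, y is the direction in which the jaws open and shut (so a half turn about z gives the same grasp; the last joint's range is limited). The gripper opens to 94 mm and grips with 3 to 60 N. Pads are 16 mm wide; open, the fingers measure 119 mm over their backs; the gripper's body (75 mm by 177 mm) begins 78 mm behind the grasp point.
Start: joints at [-1.169, 0.3, 1.521, -0, 1.321, -0.067], TCP at [0.248, -0.491, 0.303] pointing down, gripper open.
Joint ranges: [-3.03, 3.03], [-0.79, 2.21], [0.23, 2.52], [-1.04, 4.18], [0, 3.07], [-2.55, 2.55]. Speed limits (rad/s): [2.22, 2.22, 2.57, 3.14, 3.14, 3.14].

## Interface

Orientations are given as [roll, pitch, yaw] about the fixed x, y, z axes, in that order (R = Rz(yaw) Ry(pitch) Rx(roll)).
In Python, from station import ctrl, imaging, hand_in gives the robot as it stands.
- The arm moves only by the shell command python3 -m pendant 'ROWS' [FORCE]. ROWS is JSON, a list of rows, each a list of 7 numbers: the shift along the tool's x, y, z normalised to -1 to 1, where 1 is 120 mm, then the turn, a rotation vector about the tool's x, y, z normalised to -1 to 1, where 1 is 30 degrees, then the closure, from -1 (fully open) to 1 (shut). A call has 1 to 10 rows; each row shifts and turns the commanded pose from where the row before left it, along the tool's axes as they then stand; what a row does not reach is not made up. A row lasts 1/12 s, in which the tool goes at most 41.7 mm and 7.16 degrees, less where a joint would pass 70% of its speed; a pose out of reach is approached as far as the arm can. A call with a number of a shift or a turn outside -1 to 1 is refused whole. A call with a gripper value outside its range is refused whole. The fingers move at their own pace and stop on an object; FORCE is the grip in N (left out, the last holds). Time passes only in rows, so rows that do not move let the fingers close. It gives the time, the measured TCP pose, the force and the opening at its end, in the units of the state.
- ctrl.get_obs(): the state, without advancing time (a new reading comes with each control period).
- imaging.camera(name): name is "scene" or "side" or "wrist"; returns a dict with "image" (400x640x3 uint8, red, green, blue), "mtx" (3x3 intrinsics, pixels), "rvec" (rotation vector, rad) and "tvec" (3), from world to camera coordinates, as OpenCV has them. Camera axes: x right, y down, z forward; pixel columns grow to the right and rows downward; lengths in m; the calibration is good to about 2 mm. The wrist camera is an equidistant fisheye: a pixel r from the principal point sees the ray r / f radians off the axis. A picture is of the moment at which its call begins. There is no depth.
- hand_in(): hands the job in, once; it reports no verdict.
The state is a dict: "time_s": time; "qpos": joint angles; "joint_vel": joint speeds; "tau": joint torques, N m; "ee_pos": TCP position; "eef_rot": TCP orientation; "force": force on the tool from outside, world axes, zero at the start; "moment": the same for the moment, N m; "grip_width": finger opening in m.
Only numpy, scipy, OpenCV 4.12 (cv2) and the standard library are available. Lean on these libraries where they do the work, as an engineer would, in place of code of your own. Each camera call takes 0.05 s, during which the arm holds its last target.

## Working session

There is one attempt and no reset: what is moved stays moved. The work goes in short steps, Python scripts to look and compute and a shell command to move; the robot and the scene stay as the last step left them, time stands still between calls to the robot, and variables do not carry over. Pictures are saved under pics/ and viewed, and the job is handed in when it is done.

```bash
ls; mkdir -p pics; python3 - <<'E'
from station import ctrl, imaging
import cv2,numpy as np
print(ctrl.get_obs())
for n in ["scene","side","wrist"]:
    c=imaging.camera(n); cv2.imwrite(f"pics/{n}0.png",c["image"][:,:,::-1])
    print(n,c["mtx"].tolist(),c["rvec"],c["tvec"])
E
```

```text
pics
{'time_s': 0.0, 'qpos': array([-1.16859974e+00,  3.00496541e-01,  1.52160509e+00,  3.61810365e-06,
        1.32065459e+00, -6.66102614e-02]), 'joint_vel': array([ 0.00116788, -0.00085334, -0.00056587, -0.00025702, -0.00092535,
        0.00068807]), 'tau': array([-3.44359971e-03, -5.31816852e+01, -3.52738345e+01,  7.07440870e-02,
        2.44933198e-02, -9.54093798e-05]), 'ee_pos': array([ 0.24843682, -0.49052603,  0.30206214]), 'eef_rot': array([-3.14043191e+00, -8.09443926e-05,  4.68805904e-01]), 'force': array([-0.4403846 , -0.36663337, -0.01470413]), 'moment': array([-0.03387423, -0.00026785,  0.06599383]), 'grip_width': 0.09421042282955713}
scene [[432.7895524118735, 0.0, 313.5323423763122], [0.0, 432.7895524118735, 193.49873086790933], [0.0, 0.0, 1.0]] [ 1.04369817 -2.22373949  1.22910317] [0.5291352  0.19689588 1.10496463]
side [[439.2280069741465, 0.0, 313.9472621976025], [0.0, 439.2280069741465, 204.08327205760696], [0.0, 0.0, 1.0]] [ 2.10713938  0.08009452 -0.04204194] [-0.52271763  0.17213972  1.27722871]
wrist [[309.70691628693146, 0.0, 321.1270388726099], [0.0, 309.70691628693146, 199.1152690270673], [0.0, 0.0, 1.0]] [-2.50586515  1.54222956  0.17964934] [-0.54939158 -0.02197437  0.3905064 ]
```

View pics/scene0.png

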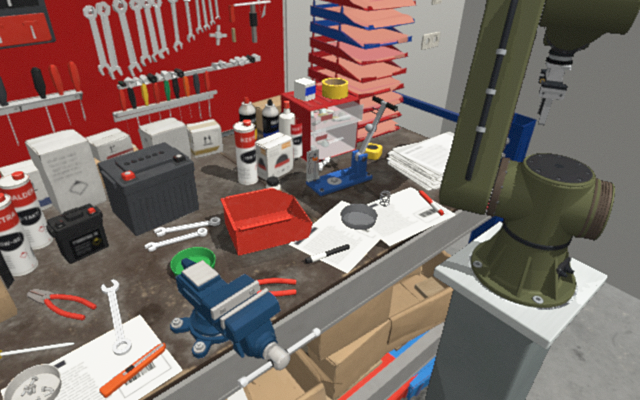

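View pics/side0.png

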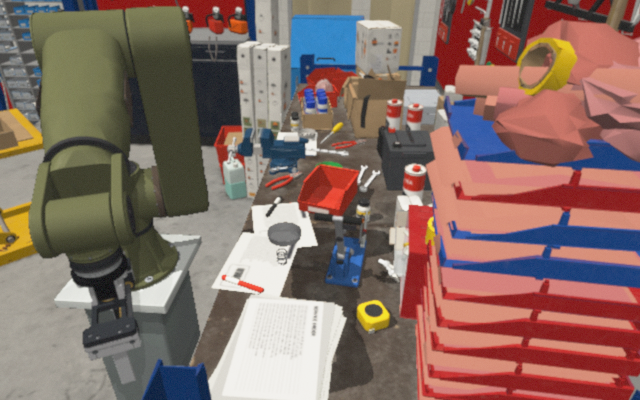

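View pics/wrist0.png

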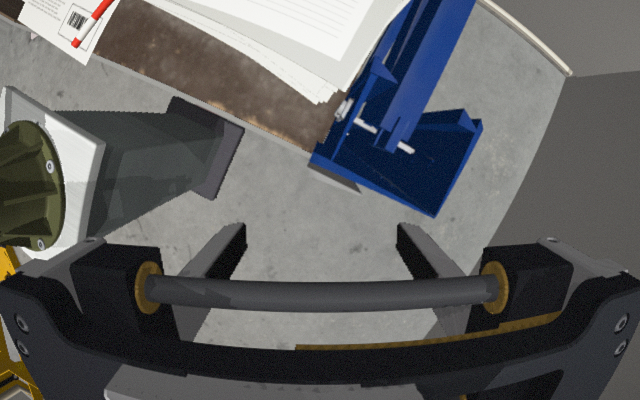

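The scene view shows the tester at about (345,160), steel dish (358,215), spring (385,199), red bin (265,220) and marker (328,253). The side view has the tester at (347,250), dish (284,233) and spring (282,255). I'll zoom in.

```bash
cat > h.py <<'E'
from station import ctrl, imaging
import cv2,numpy as np
from scipy.spatial.transform import Rotation as Ro
class Cam:
    def __init__(s,n,save=None):
        c=imaging.camera(n); s.n=n; s.im=c["image"]; s.K=np.array(c["mtx"]); s.R=cv2.Rodrigues(np.array(c["rvec"]))[0]; s.t=np.array(c["tvec"]).ravel()
        s.C=-s.R.T@s.t
        if save: cv2.imwrite(save,s.im[:,:,::-1])
    def ray(s,u,v):
        x=(u-s.K[0,2])/s.K[0,0]; y=(v-s.K[1,2])/s.K[1,1]
        if s.n=="wrist":
            r=np.hypot(x,y); d=np.array([x*np.sinc(r/np.pi),y*np.sinc(r/np.pi),np.cos(r)])
        else: d=np.array([x,y,1.])
        d=s.R.T@d; return d/np.linalg.norm(d)
    def plane(s,u,v,z):
        d=s.ray(u,v); return s.C+d*(z-s.C[2])/d[2]
    def proj(s,p):
        q=s.R@np.asarray(p,float)+s.t
        if s.n=="wrist":
            r=np.hypot(q[0],q[1]); th=np.arctan2(r,q[2]); a=th/max(r,1e-9); x,y=q[0]*a,q[1]*a
        else: x,y=q[:2]/q[2]
        return np.array([s.K[0,0]*x+s.K[0,2],s.K[1,1]*y+s.K[1,2]])
    def crop(s,u0,v0,u1,v1,k,f):
        c=cv2.resize(s.im[v0:v1,u0:u1,::-1],None,fx=k,fy=k,interpolation=cv2.INTER_CUBIC); cv2.imwrite(f,c)
def tri(*obs):
    A=np.zeros((3,3));b=np.zeros(3)
    for C,d in obs:
        M=np.eye(3)-np.outer(d,d);A+=M;b+=M@C
    p=np.linalg.solve(A,b); return p,[np.linalg.norm((np.eye(3)-np.outer(d,d))@(p-C)) for C,d in obs]
E
python3 - <<'E'
from h import *
c=Cam("scene"); c.crop(210,60,470,280,3,"pics/s1.png"); print(c.C)
c=Cam("side"); c.crop(210,140,410,340,3,"pics/d1.png"); print(c.C)
E
```

```text
[-0.28120988  0.9459525   0.75219262]
[ 0.59445189 -0.96732354  0.80317563]
```

View pics/s1.png

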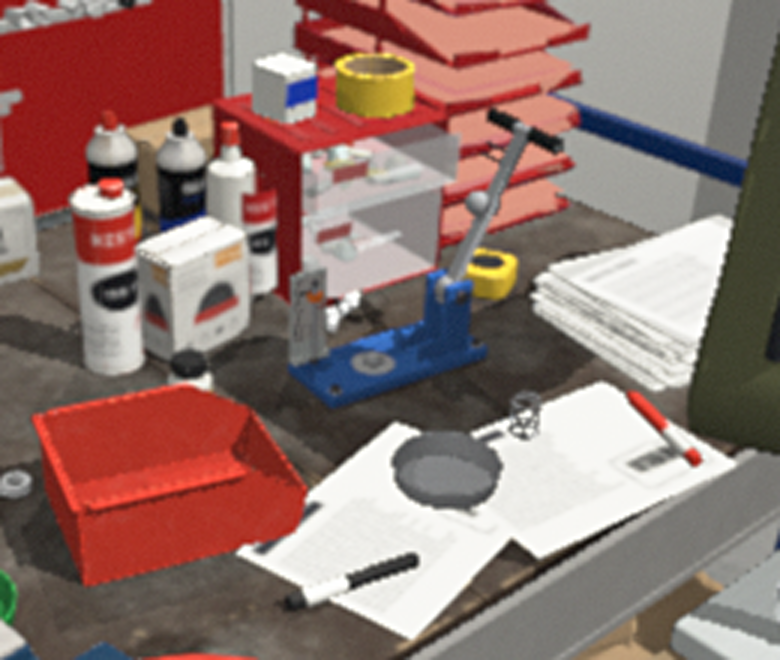

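View pics/d1.png

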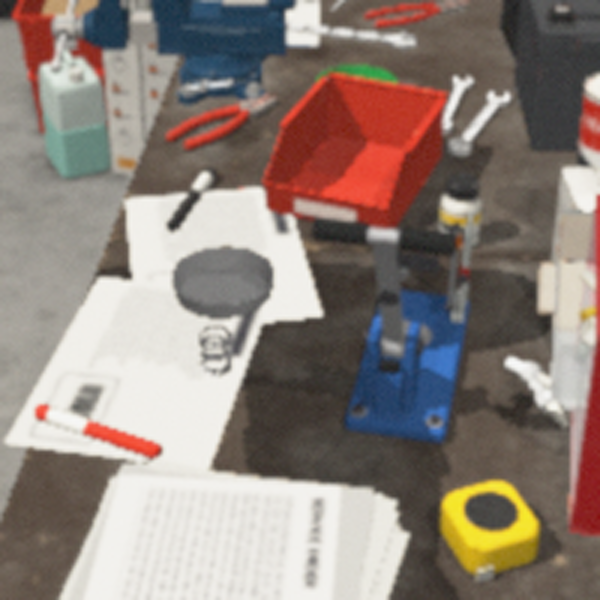

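```bash
python3 - <<'E'
from h import *
S=Cam("scene");D=Cam("side")
s=lambda x,y:(210+x/3,60+y/3); d=lambda x,y:(210+x/3,140+y/3)
def P(n,c,p,z): print(n,c.n,c.plane(*p,z).round(4))
P("seat",S,s(372,362),.016+.011)
for q in [(290,367),(334,404),(487,352)]: P("plate",S,s(*q),.016)
for q in [(348,425),(445,438),(468,298),(383,290)]: P("plate",D,d(*q),.016)
P("dish",S,s(447,463),.024);P("dish",D,d(223,276),.024)
P("spring bot",S,s(523,434),.003);P("spring bot",D,d(214,368),.003)
P("spring top",S,s(524,398),.047);P("spring top",D,d(216,332),.047)
for q in [(487,115),(561,147)]: 
    pass
# handle bar ends
for a,b in [((491,116),(455,240)),((560,145),(318,232))]:
    print("bar",tri((S.C,S.ray(*s(*a))),(D.C,D.ray(*d(*b)))))
for q in [(36,414),(84,502),(306,487),(190,386)]: P("bin rim",S,s(*q),.09)
for q in [(268,208),(404,228),(447,95),(328,75)]: P("bin rim",D,d(*q),.09)
P("marker",S,s(350,582),.008);P("marker",D,d(192,198),.008)
P("bottle",S,s(190,355),.076);P("bottle",D,d(463,185),.076)
P("tape",D,d(490,515),.035)
E
```

```text
seat scene [0.5968 0.1014 0.027 ]
plate scene [0.6586 0.1662 0.016 ]
plate scene [0.5716 0.178  0.016 ]
plate scene [ 0.5453 -0.0273  0.016 ]
plate side [ 0.5609 -0.0558  0.016 ]
plate side [ 0.6478 -0.0666  0.016 ]
plate side [0.674  0.1504 0.016 ]
plate side [0.5864 0.1578 0.016 ]
dish scene [0.4134 0.1704 0.024 ]
dish side [0.4193 0.1588 0.024 ]
spring bot scene [0.4205 0.0495 0.003 ]
spring bot side [0.4267 0.0323 0.003 ]
spring top scene [0.4229 0.0521 0.047 ]
spring top side [0.4303 0.0317 0.047 ]
bar (array([ 0.64129464, -0.10418532,  0.24805951]), [np.float64(0.0016595909228237264), np.float64(0.0016595909228236299)])
bar (array([ 0.53545238, -0.09828233,  0.24741074]), [np.float64(0.0003590001154973414), np.float64(0.00035900011549729337)])
bin rim scene [0.6463 0.4819 0.09  ]
bin rim scene [0.5027 0.5193 0.09  ]
bin rim scene [0.4015 0.3605 0.09  ]
bin rim scene [0.597  0.3421 0.09  ]
bin rim side [0.4642 0.1904 0.09  ]
bin rim side [0.6053 0.1627 0.09  ]
bin rim side [0.6526 0.4672 0.09  ]
bin rim side [0.5059 0.5111 0.09  ]
marker scene [0.3548 0.3481 0.008 ]
marker side [0.3583 0.3388 0.008 ]
bottle scene [0.6642 0.2944 0.076 ]
bottle side [0.6682 0.2775 0.076 ]
tape side [ 0.6816 -0.1783  0.035 ]
```

```bash
cat >> h.py <<'E'
def go(p,yaw=None):
    "print the shift in tool units to p, and the turn about tool z to yaw (turn after shift)"
    o=ctrl.get_obs(); R=Ro.from_euler('xyz',o["eef_rot"]); d=np.asarray(p)-o["ee_pos"]
    t=R.inv().apply(d)/.12; print("t",round(o["time_s"],2),"shift units",t.round(3),"rows>=",np.linalg.norm(t)/.3)
    if yaw is not None:
        y=o["eef_rot"][2]; dy=(yaw-y+np.pi)%(2*np.pi)-np.pi
        T=Ro.from_euler('xyz',[np.pi,0,y+dy]); rv=(R.inv()*T).as_rotvec(); print("turn units",np.degrees(rv).round(2)/30)
E
python3 - <<'E'
from h import *
go([.42,0,.32],1.65)
W=Cam("wrist");o=ctrl.get_obs();R=Ro.from_euler('xyz',o["eef_rot"])
print("cam in tcp",R.inv().apply(W.C-o["ee_pos"]), "axes",(R.as_matrix().T@W.R.T).round(3))
E
```

```text
t 0.35 shift units [ 3.122 -3.002 -0.145] rows>= 14.445418847603538
turn units [-3.33333333e-04 -3.33333333e-04 -2.25600000e+00]
cam in tcp [ 0.06627504  0.00028912 -0.08207145] axes [[-0.002 -0.974 -0.227]
 [ 1.    -0.001 -0.001]
 [ 0.001 -0.227  0.974]]
```

```bash
python3 -m pendant '[[0.195,-0.188,-0.01,0,0,0,-1],[0.195,-0.188,-0.01,0,0,0,-1],[0.195,-0.188,-0.01,0,0,0,-1],[0.195,-0.188,-0.01,0,0,0,-1],[0.195,-0.188,-0.01,0,0,0,-1],[0.195,-0.188,-0.01,0,0,0,-1],[0.195,-0.188,-0.01,0,0,0,-1],[0.195,-0.188,-0.01,0,0,0,-1]]' && python3 -m pendant '[[0.195,-0.188,-0.01,0,0,0,-1],[0.195,-0.188,-0.01,0,0,0,-1],[0.195,-0.188,-0.01,0,0,0,-1],[0.195,-0.188,-0.01,0,0,0,-1],[0.195,-0.188,-0.01,0,0,0,-1],[0.195,-0.188,-0.01,0,0,0,-1],[0.195,-0.188,-0.01,0,0,0,-1],[0.195,-0.188,-0.01,0,0,0,-1]]' && python3 -m pendant '[[0,0,0,0,0,-0.225,-1],[0,0,0,0,0,-0.225,-1],[0,0,0,0,0,-0.225,-1],[0,0,0,0,0,-0.225,-1],[0,0,0,0,0,-0.225,-1],[0,0,0,0,0,-0.225,-1],[0,0,0,0,0,-0.225,-1],[0,0,0,0,0,-0.225,-1],[0,0,0,0,0,-0.225,-1],[0,0,0,0,0,-0.225,-1]]'; python3 - <<'E'
from h import *
W=Cam("wrist","pics/w1.png"); o=ctrl.get_obs();print(o["ee_pos"],o["eef_rot"],o["qpos"],o["force"])
E
```

```text
time_s: 1.07
ee_pos: [0.3341, -0.2436, 0.3124]
eef_rot: [3.141, -0.0, 0.469]
force: [0.3, 0.1, 0.2]
grip_width: 0.0941
time_s: 1.73
ee_pos: [0.4196, 0.0022, 0.3221]
eef_rot: [3.141, -0.001, 0.469]
force: [1.1, 0.2, -0.9]
grip_width: 0.0937
time_s: 2.57
ee_pos: [0.4194, 0.0005, 0.3219]
eef_rot: [3.141, -0.0, 1.653]
force: [-0.2, 0.8, 0.4]
grip_width: 0.0941
[0.41937631 0.00052587 0.32191701] [3.14148106e+00 3.41290621e-05 1.66169304e+00] [-8.61238343e-02 -1.37469046e-02  1.83375491e+00 -1.43889494e-05
  1.32146878e+00 -1.77017002e-01] [-0.42010332  0.33299154  0.32029916]
```

View pics/w1.png

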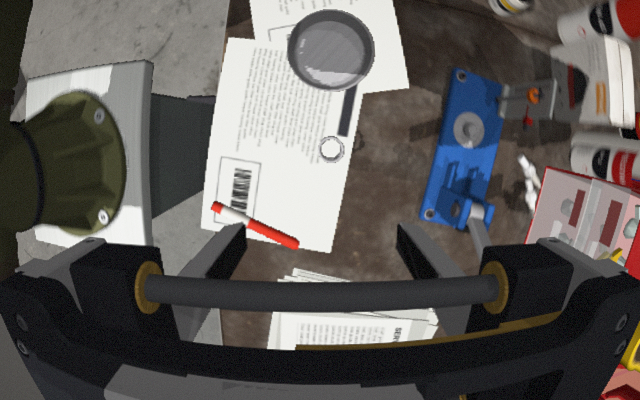

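The wrist view shows the spring at (331,150), the dish at (331,50), the tester seat at (470,130) and the orange ring at (533,96). Next I'll crop in to measure.

```bash
python3 - <<'E'
from h import *
W=Cam("wrist"); W.crop(270,0,420,200,4,"pics/w1a.png"); W.crop(400,40,600,240,4,"pics/w1b.png")
g=cv2.cvtColor(W.im,cv2.COLOR_RGB2HSV)
E
```

```text
(no output)
```

View pics/w1a.png

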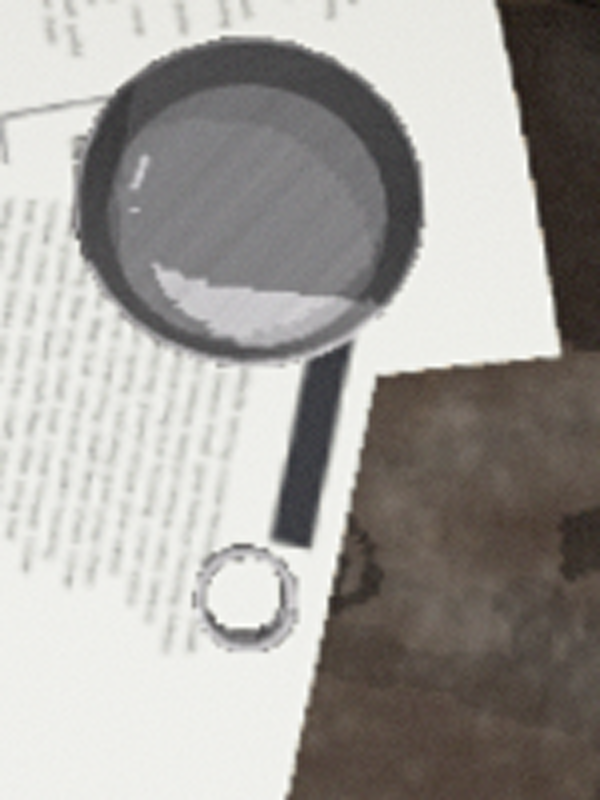

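View pics/w1b.png

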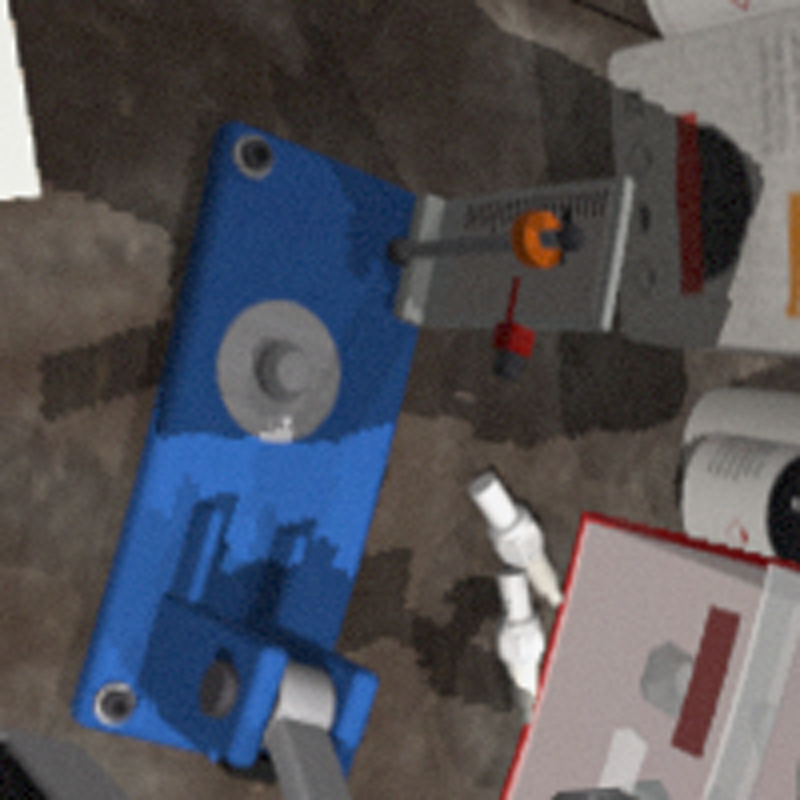

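```bash
python3 - <<'E'
from h import *
W=Cam("wrist")
f=lambda x,y:(400+(x+.5)/4-.5,40+(y+.5)/4-.5)
a=lambda x,y:(270+(x+.5)/4-.5,(y+.5)/4-.5)
print("spring",W.plane(*a(246,597),.047)); print("dish rim",W.plane(*a(249,201),.024)); print("dish floor",W.plane(*a(249,214),.003))
print("seat",W.plane(*f(278,370),.016),"boss",W.plane(*f(288,370),.027))
for q in [(222,125),(72,717),(418,190)]: print("corner",W.plane(*f(*q),.016))
print("screws",W.plane(*f(252,154),.016),W.plane(*f(116,703),.016))
E
```

```text
spring [0.42847638 0.04321933 0.047     ]
dish rim [0.4207141  0.16512929 0.024     ]
dish floor [0.42136268 0.16614186 0.003     ]
seat [0.61345654 0.08342908 0.016     ] boss [0.61162092 0.08348024 0.027     ]
corner [0.58530113 0.16297811 0.016     ]
corner [ 0.55437264 -0.04138689  0.016     ]
corner [0.66531151 0.15616291 0.016     ]
screws [0.59708757 0.15511098 0.016     ] [ 0.569588   -0.03545979  0.016     ]
```

```bash
python3 - <<'E'
from h import *
go([.4285,.0432,.2])
E
```

```text
t 2.72 shift units [0.349 0.102 1.016] rows>= 3.5963932978852773
```

```bash
python3 -m pendant '[[0.07,0.02,0.203,0,0,0,-1],[0.07,0.02,0.203,0,0,0,-1],[0.07,0.02,0.203,0,0,0,-1],[0.07,0.02,0.203,0,0,0,-1],[0.07,0.022,0.203,0,0,0,-1],[0,0,0,0,0,0,-1],[0,0,0,0,0,0,-1]]'; python3 - <<'E'
from h import *
W=Cam("wrist","pics/w2.png"); o=ctrl.get_obs();print(o["ee_pos"],o["eef_rot"])
E
```

```text
time_s: 3.3
ee_pos: [0.4283, 0.0434, 0.2]
eef_rot: [-3.14, -0.0, 1.645]
force: [0.3, 0.1, -0.1]
grip_width: 0.0938
[0.4287121  0.04316279 0.20099347] [3.14126500e+00 7.72787841e-05 1.64507040e+00]
```

View pics/w2.png

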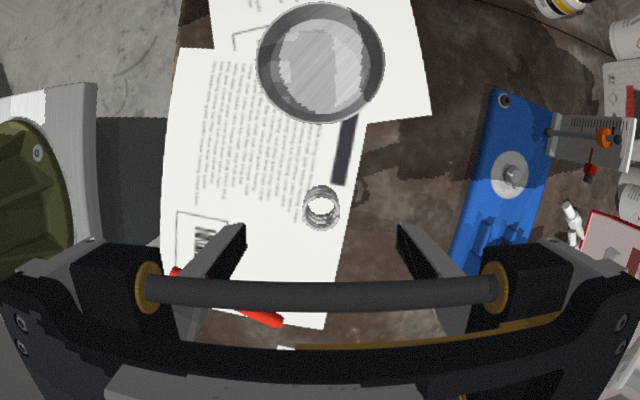

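The spring sits at (321,205), midway between the fingers.

```bash
python3 - <<'E'
from h import *
W=Cam("wrist"); W.crop(270,160,370,250,6,"pics/w2a.png"); W.crop(430,60,640,270,3,"pics/w2b.png")
E
```

```text
(no output)
```

View pics/w2a.png

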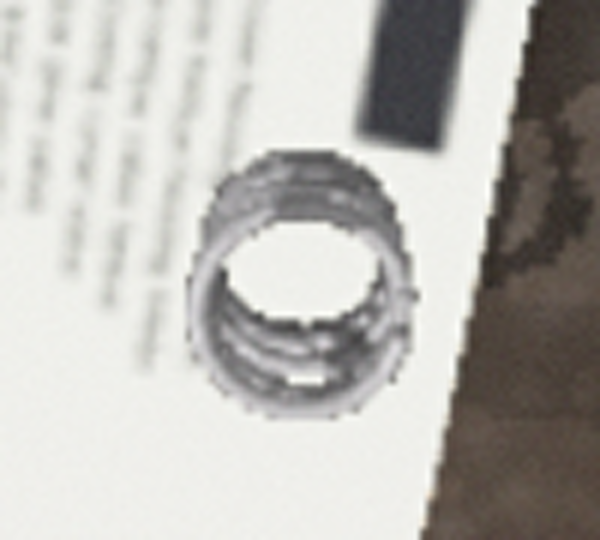

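View pics/w2b.png

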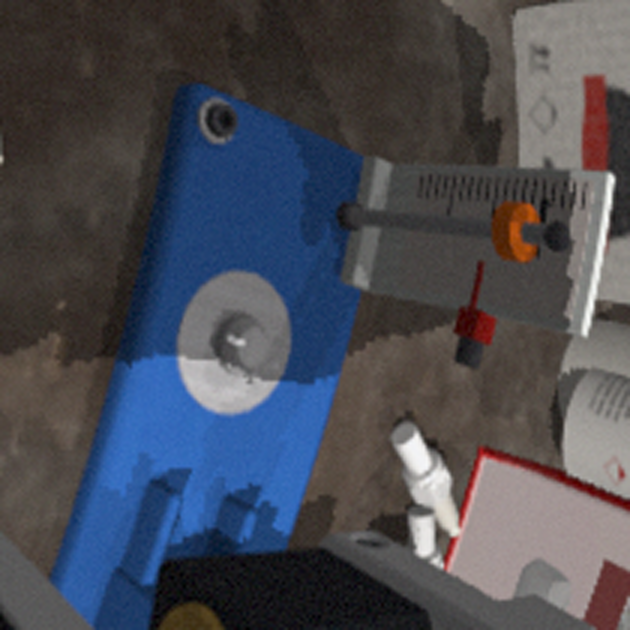

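```bash
python3 - <<'E'
from h import *
W=Cam("wrist")
f=lambda x,y:(270+(x+.5)/6-.5,160+(y+.5)/6-.5)
for z in (.042,.047,.052):
    print(z,W.plane(*f(300,312),z), np.linalg.norm(W.plane(*f(187,305),z)-W.plane(*f(412,305),z)), W.plane(*f(300,418),z)[1],W.plane(*f(300,207),z)[1])
print("base back edge y",W.plane(*f(305,150),.0))
g=lambda x,y:(430+(x+.5)/3-.5,60+(y+.5)/3-.5)
print("seat",W.plane(*g(235,342),.016),"boss",W.plane(*g(246,346),.027))
print("corner,screw",W.plane(*g(185,88),.016),W.plane(*g(217,120),.016))
E
```

```text
0.042 [0.42874899 0.04202246 0.042     ] 0.03033780793704828 0.026981645925351322 0.05646119811524772
0.047 [0.42866364 0.04339823 0.047     ] 0.029709820588919227 0.028668756690968605 0.05753808727743932
0.052 [0.42857829 0.044774   0.052     ] 0.029081833240790174 0.030355867456585917 0.05861497643963094
base back edge y [0.42837613 0.05649342 0.        ]
seat [0.61339495 0.085774   0.016     ] boss [0.61040783 0.08589964 0.027     ]
corner,screw [0.58307545 0.16509578 0.016     ] [0.59636617 0.15707717 0.016     ]
```

```bash
python3 -m pendant '[[-0.003,0,0.185,0,0,0,-1],[-0.003,0,0.185,0,0,0,-1],[-0.003,0,0.185,0,0,0,-1],[-0.003,0,0.185,0,0,0,-1],[0,0,0,0,0,0,-1],[0,0,0,0,0,0,1],[0,0,0,0,0,0,1],[0,0,0,0,0,0,1],[0,0,0,0,0,0,1],[0,0,0,0,0,0,1]]' 15;python3 -m pendant '[[0,0,0,0,0,0,1],[0,0,0,0,0,0,1],[0,0,0,0,0,0,1]]' ; python3 - <<'E'
from h import *
W=Cam("wrist","pics/w3.png"); o=ctrl.get_obs();print(o["ee_pos"],o["eef_rot"],o["grip_width"])
E
```

```text
time_s: 4.28
ee_pos: [0.4289, 0.0419, 0.1121]
eef_rot: [3.14, 0.0, 1.647]
force: [-0.0, -0.2, -0.6]
grip_width: 0.0644
time_s: 4.53
ee_pos: [0.4286, 0.0419, 0.1114]
eef_rot: [3.141, -0.0, 1.647]
force: [-0.4, 0.1, 0.7]
grip_width: 0.0442
[0.42855802 0.04189087 0.11130573] [3.14151631e+00 2.45798665e-06 1.64689347e+00] 0.039681328188845136
```

View pics/w3.png

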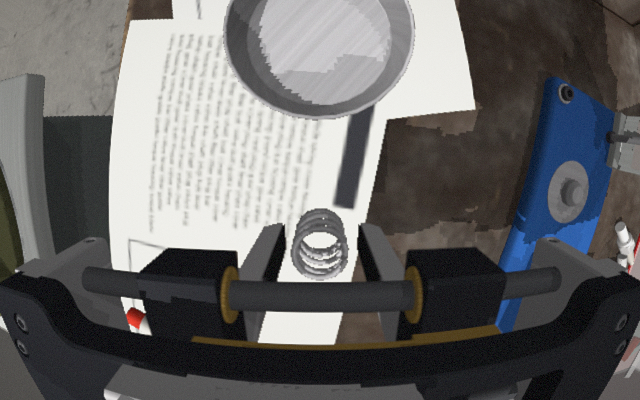

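The spring is at (320,243), centred between the closing fingers. I'll keep closing.

```bash
python3 -m pendant '[[0,0,0,0,0,0,1],[0,0,0,0,0,0,1],[0,0,0,0,0,0,1],[0,0,0,0,0,0,1],[0,0,0,0,0,0,1]]' ; python3 -m pendant '[[0,0,-0.2,0,0,0,1],[0,0,-0.25,0,0,0,1],[0,0,-0.25,0,0,0,1],[0,0,-0.25,0,0,0,1],[0,0,-0.1,0,0,0,1],[0,0,0,0,0,0,1]]'; python3 - <<'E'
from h import *
W=Cam("wrist","pics/w4.png"); o=ctrl.get_obs();print(o["ee_pos"],o["eef_rot"],o["grip_width"])
E
```

```text
time_s: 5.0
ee_pos: [0.4285, 0.0419, 0.1112]
eef_rot: [-3.141, 0.0, 1.647]
force: [0.1, -0.2, 0.9]
grip_width: 0.0336
time_s: 5.5
ee_pos: [0.4293, 0.0419, 0.2398]
eef_rot: [3.137, 0.0, 1.647]
force: [0.3, 0.4, -2.0]
grip_width: 0.0339
[0.42869908 0.04188153 0.23777178] [3.13955657e+00 1.25387263e-04 1.64689374e+00] 0.033662809144138585
```

View pics/w4.png

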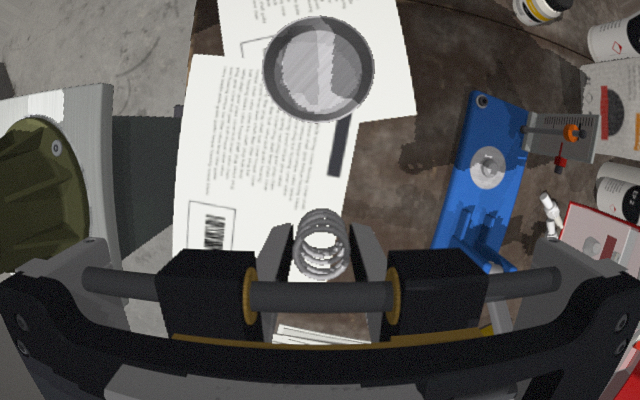

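```bash
python3 - <<'E'
from h import *
go([.608,.035,.25],1.44)
E
```

```text
t 5.55 shift units [-0.171  1.486 -0.099] rows>= 4.995808716058528
turn units [ 0.004 -0.     0.395]
```

```bash
python3 -m pendant '[[-0.024,0.212,-0.014,0,0,0,1],[-0.024,0.212,-0.014,0,0,0,1],[-0.024,0.212,-0.014,0,0,0,1],[-0.024,0.212,-0.014,0,0,0,1],[-0.024,0.212,-0.014,0,0,0,1],[-0.024,0.212,-0.014,0,0,0,1],[-0.024,0.212,-0.014,0,0,0,1],[0,0,0,0,0,0.2,1],[0,0,0,0,0,0.195,1],[0,0,0,0,0,0,1]]' ; python3 - <<'E'
from h import *
W=Cam("wrist","pics/w5.png"); o=ctrl.get_obs();print(o["ee_pos"],o["eef_rot"],o["grip_width"])
W.crop(240,50,440,250,4,"pics/w5a.png")
E
```

```text
time_s: 6.38
ee_pos: [0.6074, 0.0353, 0.2462]
eef_rot: [-3.138, 0.0, 1.435]
force: [-0.3, 0.3, -2.2]
grip_width: 0.0335
[0.60731608 0.03530343 0.24671547] [-3.13849292e+00  3.96533118e-04  1.44157725e+00] 0.03390156833962858
```

View pics/w5.png

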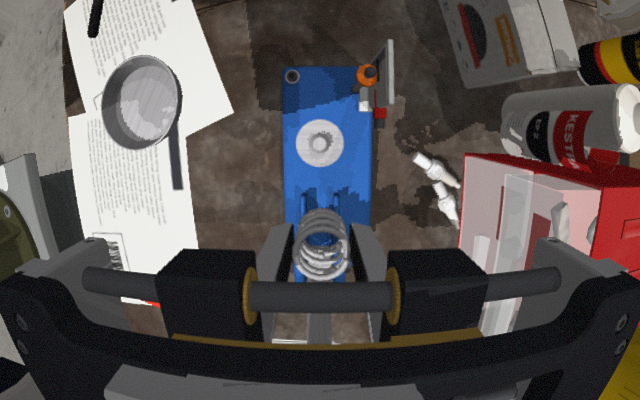

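View pics/w5a.png

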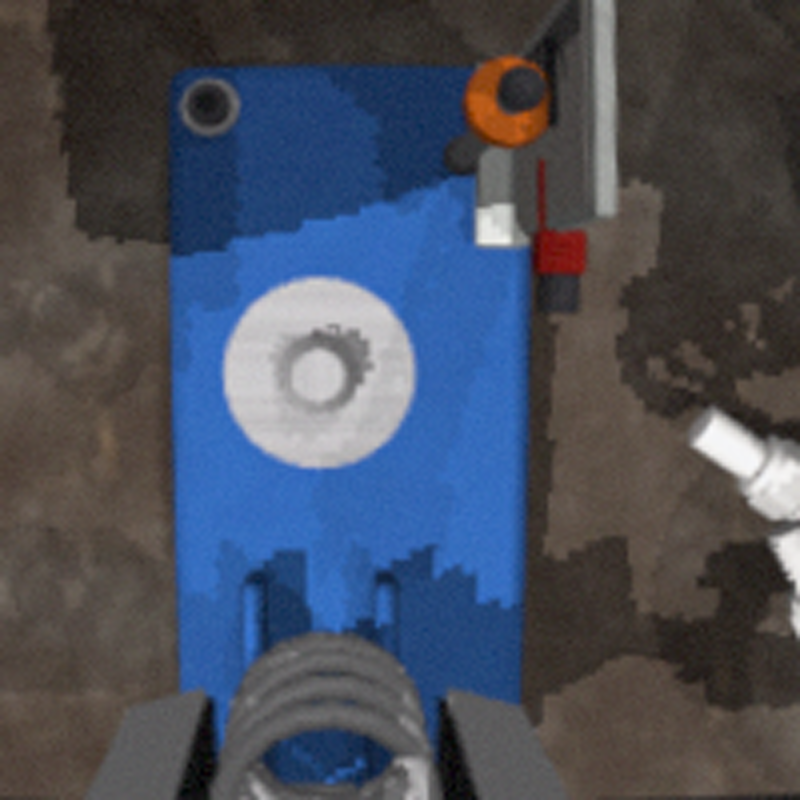

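Now the seat is clear at (319,143) and the plate edges line up with the jaws. Ring is at (367,75).

```bash
python3 - <<'E'
from h import *
W=Cam("wrist");o=ctrl.get_obs()
f=lambda x,y:(240+(x+.5)/4-.5,50+(y+.5)/4-.5)
print("seat",W.plane(*f(319,372),.016),"boss",W.plane(*f(320,374),.027))
q=[W.plane(*f(*p),.016) for p in [(173,90),(177,650),(530,260),(522,650),(210,104)]]
print(np.array(q).round(4)); print((q[1]-q[0])[0]/(q[1]-q[0])[1],(q[3]-q[2])[0]/(q[3]-q[2])[1])
print("ring centre",W.plane(*f(506,101),.10))
# held spring visible: lower coil
s=(q[0]+q[1])/2
print(o["ee_pos"],o["force"])
im=W.im; W.crop(280,195,360,285,7,"pics/w5b.png")
for z in (.135,.18): print(W.proj([o["ee_pos"][0],o["ee_pos"][1],z]))
E
```

```text
seat [0.61222242 0.08631583 0.016     ] boss [0.61255822 0.08629527 0.027     ]
[[0.5854 0.163  0.016 ]
 [0.5656 0.0194 0.016 ]
 [0.6687 0.1082 0.016 ]
 [0.6558 0.0076 0.016 ]
 [0.5941 0.1579 0.016 ]]
0.13757114341281187 0.12748198844606626
ring centre [0.65415643 0.13626299 0.1       ]
[0.60729177 0.03532704 0.24728462] [ 0.2982877   0.73236663 -1.4960914 ]
[320.6158676  229.53162655]
[320.23538015 257.09657017]
```

View pics/w5b.png

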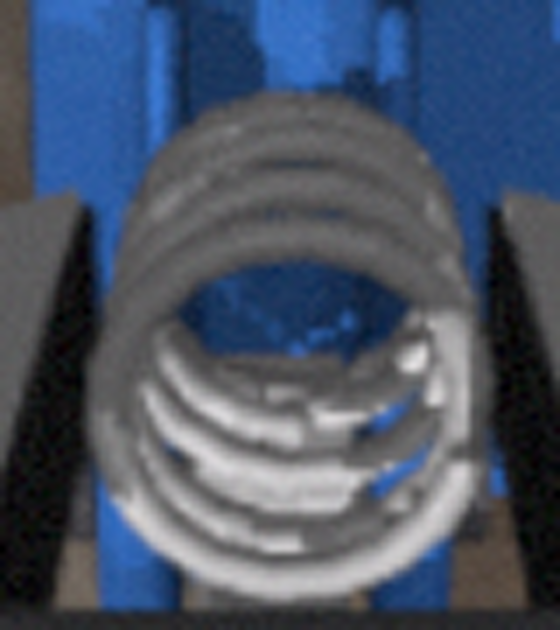

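```bash
python3 - <<'E'
from h import *
W=Cam("wrist");o=ctrl.get_obs(); R=Ro.from_euler('xyz',o["eef_rot"])
f=lambda x,y:(280+(x+.5)/7-.5,195+(y+.5)/7-.5)
T=lambda p:(R.inv().apply(p-o["ee_pos"])*1000).round(1)
z0=o["ee_pos"][2]-.111
print("bottom far edge",T(W.plane(*f(290,90),z0)))
for h in (.042,.047,.052): print(h,"top near edge",T(W.plane(*f(290,600),z0+h)),"top far edge",T(W.plane(*f(290,222),z0+h)), "w",T(W.plane(*f(490,390),z0+h)-W.plane(*f(88,390),z0+h)+o["ee_pos"]))
go([.6124,.0863,.20],1.438)
E
```

```text
bottom far edge [ 15.4   0.5 111. ]
0.042 top near edge [-14.7   0.5  69. ] top far edge [16.4  0.5 69. ] w [-0.  30.2 -0.1]
0.047 top near edge [-12.1   0.5  64. ] top far edge [18.1  0.5 64. ] w [-0.  29.2 -0. ]
0.052 top near edge [-9.4  0.5 59. ] top far edge [19.7  0.5 59. ] w [-0.  28.2 -0. ]
t 6.53 shift units [ 0.427 -0.011  0.398] rows>= 1.9456337442721838
turn units [-0.00333333  0.00033333  0.01066667]
```

```bash
python3 -m pendant '[[0.142,-0.004,0.13,0,0,0,1],[0.142,-0.004,0.13,0,0,0,1],[0.142,-0.003,0.13,0,0,0.01,1],[0,0,0,0,0,0,1],[0,0,0,0,0,0,1]]' ; python3 - <<'E'
from h import *
W=Cam("wrist","pics/w6.png"); 
W.crop(240,50,440,290,3,"pics/w6a.png")
D=Cam("side"); D.crop(290,170,410,310,5,"pics/d6.png")
go([.6124,.0863,.127],1.438)
E
```

```text
time_s: 6.95
ee_pos: [0.6126, 0.0866, 0.2014]
eef_rot: [-3.14, 0.0, 1.438]
force: [0.0, 0.3, -2.0]
grip_width: 0.0333
t 7.05 shift units [ 0.005 -0.007  0.633] rows>= 2.1091247193001847
turn units [ 0.00166667 -0.         -0.004     ]
```

View pics/w6a.png

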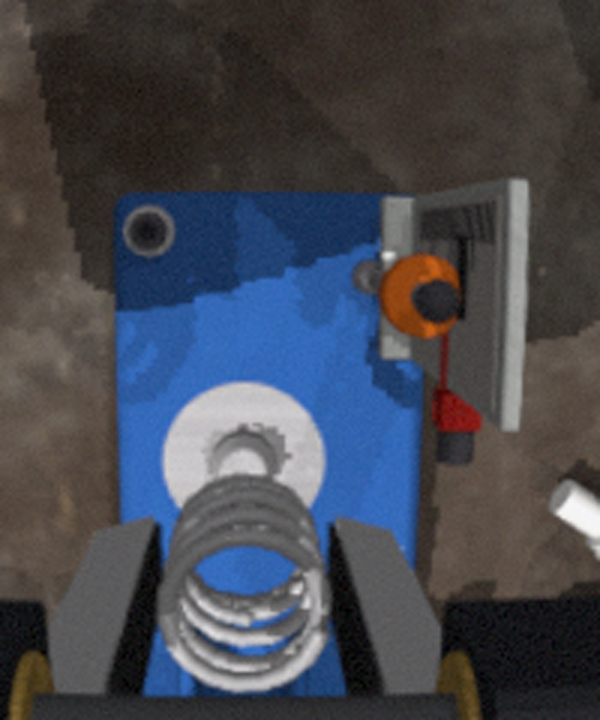

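View pics/d6.png

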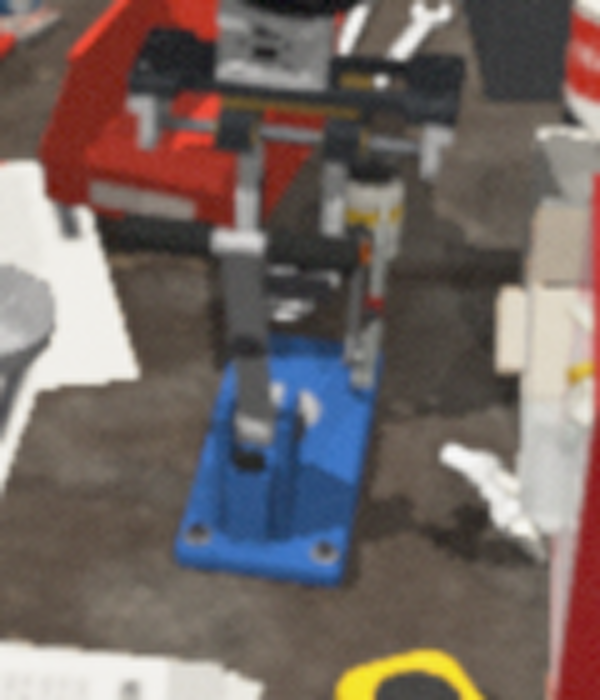

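The spring hangs in line with the seat (crop 247 vs 244) and clear of the scale. Lowering.

```bash
python3 -m pendant '[[0.001,-0.002,0.15,0,0,0,1],[0.001,-0.002,0.15,0,0,0,1],[0.001,0,0.15,0,0,0,1],[0,0,0.08,0,0,0,1],[0,0,0.04,0,0,0,1],[0,0,0.03,0,0,0,1],[0,0,0.01,0,0,0,1],[0,0,0,0,0,0,1]]' ; python3 - <<'E'
from h import *
W=Cam("wrist","pics/w7.png"); W.crop(240,50,440,290,3,"pics/w7a.png")
o=ctrl.get_obs();print(o["ee_pos"],o["eef_rot"],o["force"])
E
```

```text
time_s: 7.72
ee_pos: [0.6128, 0.0865, 0.1297]
eef_rot: [3.141, -0.0, 1.435]
force: [0.0, 0.1, -2.0]
grip_width: 0.0338
[0.61285108 0.0865664  0.12984241] [ 3.14048133e+00 -2.65673464e-04  1.43491771e+00] [ 0.00477299  0.00545225 -1.10751746]
```

View pics/w7a.png

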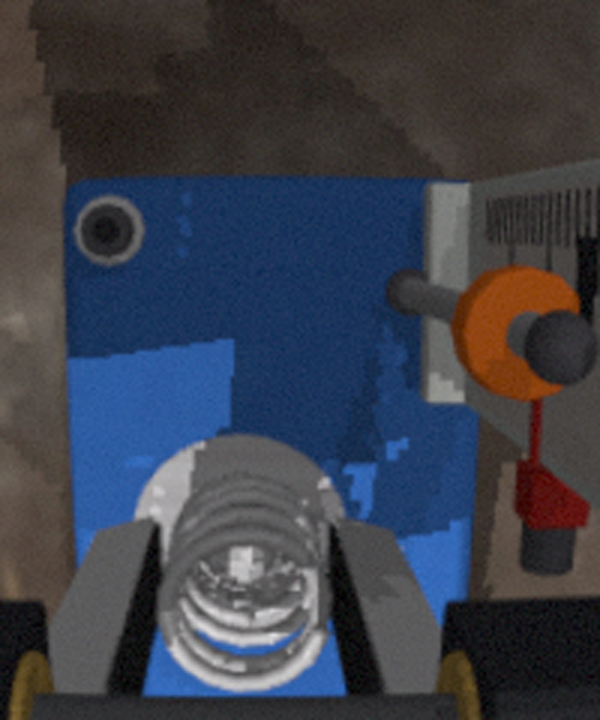

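```bash
python3 -m pendant '[[0,0,0.012,0,0,0,1],[0,0,0.012,0,0,0,1],[0,0,0,0,0,0,1],[0,0,0,0,0,0,1]]' ; python3 - <<'E'
from h import *
o=ctrl.get_obs();print(o["ee_pos"],o["force"])
W=Cam("wrist","pics/w8.png"); W.crop(240,50,440,290,3,"pics/w8a.png")
for i in range(4): W=Cam("wrist");o=ctrl.get_obs();print(o["ee_pos"],o["force"])
E
```

```text
time_s: 8.1
ee_pos: [0.6129, 0.0867, 0.1269]
eef_rot: [3.14, -0.0, 1.435]
force: [-0.4, -0.2, 5.0]
grip_width: 0.0337
[0.61287444 0.08666868 0.12687133] [-0.42070287 -0.17357408  4.99345754]
[0.61286866 0.08664423 0.12682465] [-0.10371011 -0.14655212  6.00059241]
[0.61285294 0.08665782 0.12682606] [-1.30605284 -0.63602731  5.51168354]
[0.61285271 0.08665705 0.1268217 ] [-1.67208569  0.11335456  6.77990478]
[0.61286932 0.08666378 0.12681362] [-1.40881448  0.04375125  5.89240134]
```

View pics/w8a.png

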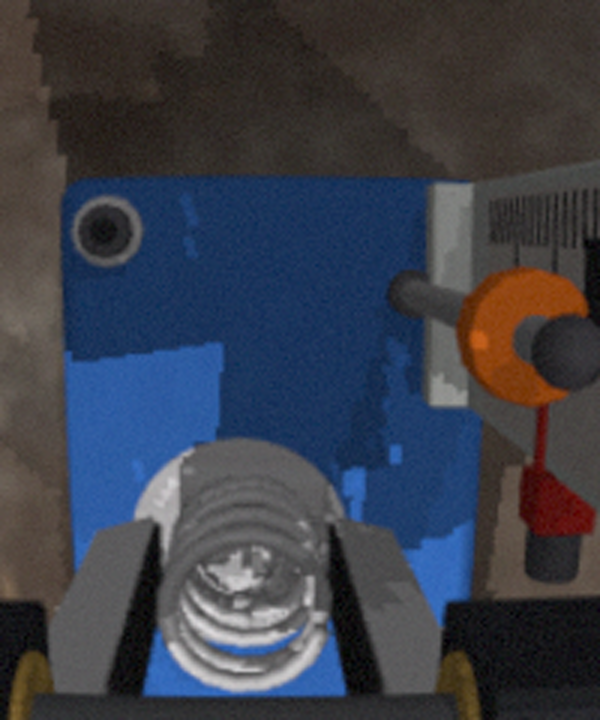

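```bash
python3 -m pendant '[[0,0,-0.008,0,0,0,1],[0,0,0,0,0,0,1],[0,0,0,0,0,0,-0.4],[0,0,0,0,0,0,-0.4],[0,0,0,0,0,0,-0.4],[0,0,0,0,0,0,-0.4],[0,0,0,0,0,0,-0.4],[0,0,0,0,0,0,-0.4]]' ; python3 - <<'E'
from h import *
W=Cam("wrist","pics/w9.png"); W.crop(240,50,440,290,3,"pics/w9a.png")
o=ctrl.get_obs();print(o["ee_pos"],o["force"],o["grip_width"])
E
```

```text
time_s: 9.02
ee_pos: [0.6125, 0.0866, 0.1271]
eef_rot: [-3.142, 0.0, 1.435]
force: [-1.3, 0.1, -0.7]
grip_width: 0.0656
[0.61256251 0.08658639 0.12707224] [0.17353554 1.27931316 0.05267656] 0.06540861704751585
```

View pics/w9a.png

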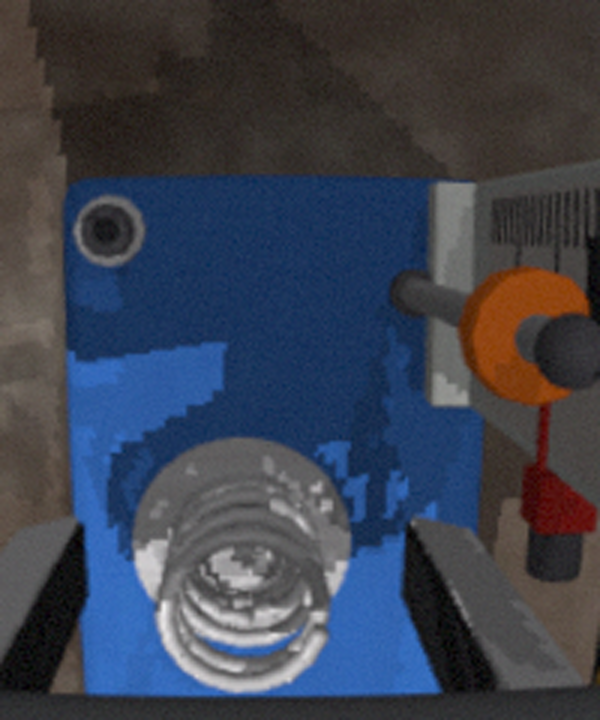

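The spring stands on the seat over the boss and has been let go. Lifting straight up to check.

```bash
python3 -m pendant '[[0,0,-0.1,0,0,0,-0.4],[0,0,-0.2,0,0,0,-0.4],[0,0,-0.25,0,0,0,-0.4],[0,0,-0.25,0,0,0,-0.4],[0,0,-0.25,0,0,0,-0.7],[0,0,-0.25,0,0,0,-0.7],[0,0,-0.25,0,0,0,-0.7],[0,0,0,0,0,0,-0.7]]' ; python3 - <<'E'
from h import *
W=Cam("wrist","pics/w10.png"); W.crop(240,100,440,300,4,"pics/w10a.png")
o=ctrl.get_obs();print(o["ee_pos"],o["force"],o["grip_width"])
E
```

```text
time_s: 9.73
ee_pos: [0.6133, 0.0867, 0.3208]
eef_rot: [3.132, -0.002, 1.435]
force: [-0.1, 0.7, -0.0]
grip_width: 0.0797
[0.61291102 0.08666053 0.31738586] [ 0.04971044 -0.49918391 -0.62130489] 0.07988133437373883
```

View pics/w10.png

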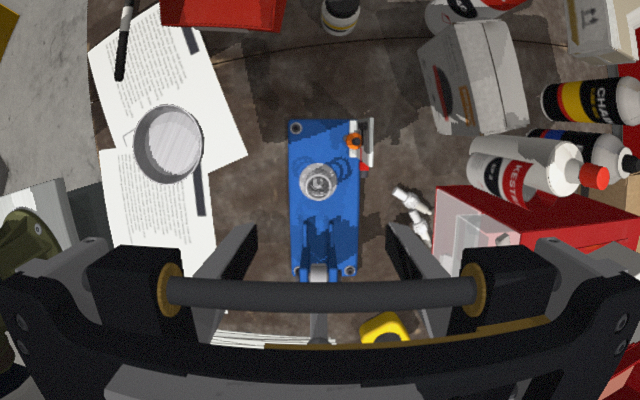

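View pics/w10a.png

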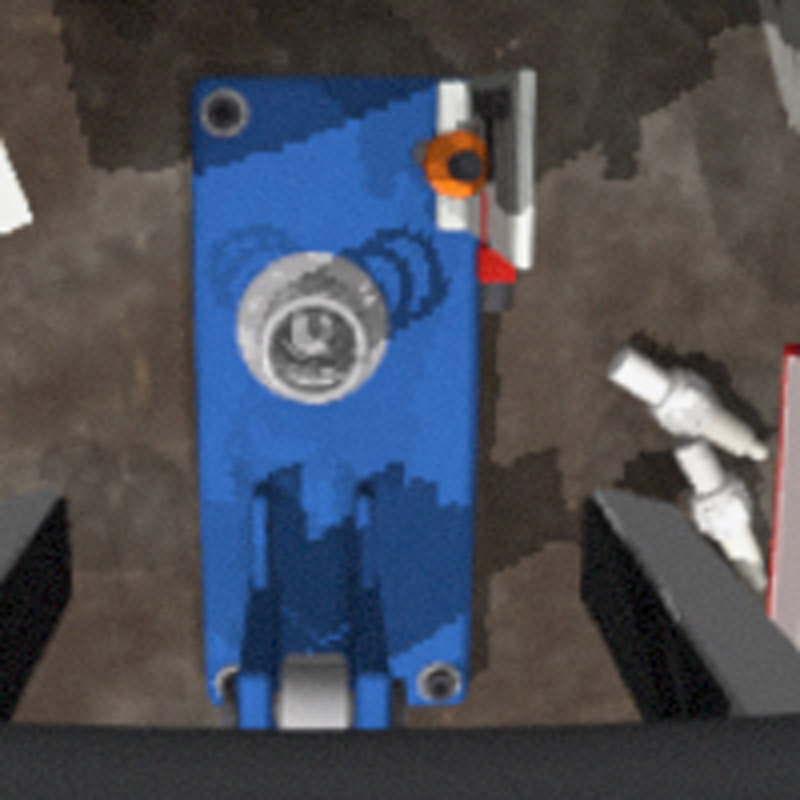

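Spring rings the boss at crop (317,340), so it's seated. Next move is over the T-handle.

```bash
python3 - <<'E'
from h import *
go([.5547,-.0952,.40],3.009)
E
```

```text
t 9.78 shift units [-1.566 -0.271 -0.692] rows>= 5.779304811429967
turn units [ 0.01133333  0.00733333 -3.00633333]
```

```bash
python3 -m pendant '[[-0.05,-0.03,-0.2,0,0,0,-0.7],[-0.1,-0.03,-0.2,0,0,0,-0.7],[-0.2,-0.03,-0.2,0,0,0,-0.7],[-0.25,-0.04,-0.09,0,0,0,-0.7],[-0.25,-0.04,0,0,0,0,-0.7],[-0.25,-0.04,0,0,0,0,-0.7],[-0.25,-0.04,0,0,0,0,-0.7],[-0.21,-0.02,0,0,0,0,-0.7],[0,0,0,0,0,-0.2,-0.7],[0,0,0,0,0,-0.2,-0.7]]' && python3 -m pendant '[[0,0,0,0,0,-0.2,-0.7],[0,0,0,0,0,-0.2,-0.7],[0,0,0,0,0,-0.2,-0.7],[0,0,0,0,0,-0.2,-0.7],[0,0,0,0,0,-0.2,-0.7],[0,0,0,0,0,-0.2,-0.7],[0,0,0,0,0,-0.2,-0.7],[0,0,0,0,0,-0.2,-0.7],[0,0,0,0,0,-0.2,-0.7],[0,0,0,0,0,-0.2,-0.7]]' && python3 -m pendant '[[0,0,0,0,0,-0.2,-0.7],[0,0,0,0,0,-0.2,-0.7],[0,0,0,0,0,-0.2,-0.7],[0,0,0,0,0,0,-0.7]]'; python3 - <<'E'
from h import *
W=Cam("wrist","pics/w11.png")
o=ctrl.get_obs();print(o["ee_pos"],o["eef_rot"],o["qpos"])
go([.5547,-.0952,.40],3.009)
E
```

```text
time_s: 10.62
ee_pos: [0.5545, -0.0959, 0.3953]
eef_rot: [-3.14, -0.0, 1.646]
force: [-0.2, 1.1, 0.3]
grip_width: 0.08
time_s: 11.45
ee_pos: [0.5549, -0.0944, 0.3952]
eef_rot: [-3.141, -0.001, 2.697]
force: [-0.4, -0.1, 0.0]
grip_width: 0.0799
time_s: 11.78
ee_pos: [0.5549, -0.0944, 0.3953]
eef_rot: [3.141, -0.001, 3.011]
force: [-0.1, 0.4, -0.0]
grip_width: 0.0801
[ 0.55491987 -0.0944292   0.39534143] [ 3.14145844e+00 -1.12209076e-03  3.00396645e+00] [-2.33627446e-01  2.78450778e-01  1.33576270e+00  2.60607566e-05
  1.52850896e+00 -1.66679861e+00]
t 11.83 shift units [ 0.001 -0.007 -0.039] rows>= 0.13130635639325342
turn units [ 0.00033333 -0.002      -0.00966667]
```

View pics/w11.png

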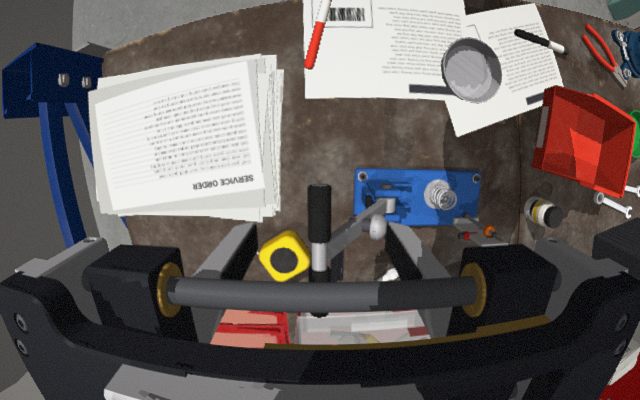

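The bar's near grip runs straight up the image at u≈319, from v=186 to 243, centred between the fingers. Checking against prediction.

```bash
cat >> h.py <<'E'
TO=np.array([.6124,.0863]); TY=-.133
def T2W(x,y,z):
    c,s=np.cos(TY),np.sin(TY); return np.array([TO[0]+c*x-s*y,TO[1]+s*x+c*y,z])
def W2T(p):
    c,s=np.cos(TY),np.sin(TY); d=np.asarray(p)[:2]-TO; return np.array([c*d[0]+s*d[1],-s*d[0]+c*d[1],p[2]])
def hand(a,x=-.033): return T2W(x,-.10+.19*np.cos(a),.081+.19*np.sin(a))
E
python3 - <<'E'
from h import *
W=Cam("wrist")
print(W.proj(hand(2.05,-.056)),W.proj(hand(2.05)),W.proj(hand(2.05,-.010)))
for p in [(319,186),(319,245)]: print(W2T(W.plane(*p,.2496)))
p=hand(2.05);print(p); go(p+[0,0,.078],3.009)
E
```

```text
[319.35234552 184.36940307] [319.57879882 213.98166554] [319.80299091 242.07136561]
[-0.0547604  -0.18787676  0.2496    ]
[-0.0075202  -0.18825596  0.2496    ]
[ 0.55481363 -0.09527092  0.24959885]
t 11.88 shift units [-0.    -0.007  0.566] rows>= 1.8851720044625258
turn units [ 0.00033333 -0.00166667 -0.01333333]
```

```bash
python3 -m pendant '[[0,-0.001,0.14,0,0,0,-0.7],[0,-0.001,0.14,0,0,0,-0.7],[0,-0.001,0.14,0,0,0,-0.7],[0,-0.001,0.1,0,0,0,-0.7],[0,-0.001,0.046,0,0,0,-0.7],[0,0,0,0,0,0,-0.7]]'; python3 - <<'E'
from h import *
W=Cam("wrist","pics/w12.png")
p=hand(2.05);go(p+[0,0,.078],3.009);print(ctrl.get_obs()["force"])
E
```

```text
time_s: 12.38
ee_pos: [0.5548, -0.095, 0.3268]
eef_rot: [3.141, -0.002, 3.003]
force: [0.3, -0.6, -0.0]
grip_width: 0.0801
t 12.43 shift units [ 0.001 -0.002  0.003] rows>= 0.010800465630494588
turn units [ 0.         -0.00133333 -0.00966667]
[-0.6405732   0.20155791  0.61805069]
```

View pics/w12.png

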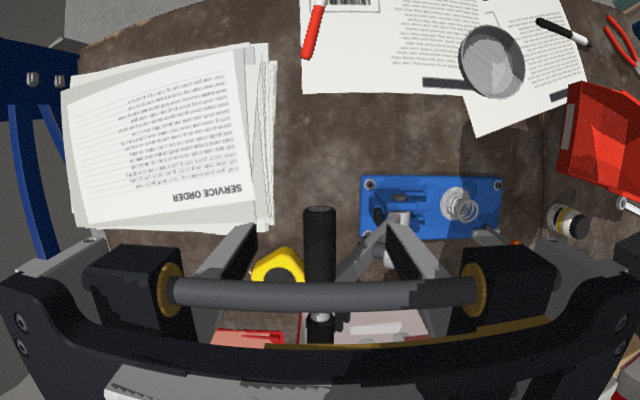

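The bar is centred between the open fingers at u≈319. Closing on it.

```bash
python3 -m pendant '[[0,0,0,0,0,0,1],[0,0,0,0,0,0,1],[0,0,0,0,0,0,1],[0,0,0,0,0,0,1],[0,0,0,0,0,0,1],[0,0,0,0,0,0,1],[0,0,0,0,0,0,1],[0,0,0,0,0,0,1],[0,0,0,0,0,0,1],[0,0,0,0,0,0,1]]' 12;  python3 -m pendant '[[0,0,0,0,0,0,1],[0,0,0,0,0,0,1]]'; python3 - <<'E'
from h import *
o=ctrl.get_obs();print(o["force"],o["grip_width"],W2T(o["ee_pos"]))
a=np.array([2.05-.1*i for i in range(20)])
for i in range(19):
    print(round(a[i+1],2),[0,round(.19*(np.cos(a[i+1])-np.cos(a[i]))/.12,3),round(-.19*(np.sin(a[i+1])-np.sin(a[i]))/.12,3),0,0,0,1],end=",")
E
```

```text
time_s: 13.27
ee_pos: [0.555, -0.0951, 0.328]
eef_rot: [-3.141, 0.0, 3.006]
force: [-0.5, -0.8, -0.3]
grip_width: 0.0176
time_s: 13.43
ee_pos: [0.555, -0.0951, 0.328]
eef_rot: [-3.142, 0.0, 3.006]
force: [0.1, -0.7, 0.0]
grip_width: 0.0177
[ 0.1184401  -0.6504193   0.00072092] 0.017669334406764495 [-0.03284512 -0.18743325  0.32798992]
1.95 [0, np.float64(0.144), np.float64(-0.066), 0, 0, 0, 1],1.85 [0, np.float64(0.15), np.float64(-0.051), 0, 0, 0, 1],1.75 [0, np.float64(0.154), np.float64(-0.036), 0, 0, 0, 1],1.65 [0, np.float64(0.157), np.float64(-0.02), 0, 0, 0, 1],1.55 [0, np.float64(0.158), np.float64(-0.005), 0, 0, 0, 1],1.45 [0, np.float64(0.158), np.float64(0.011), 0, 0, 0, 1],1.35 [0, np.float64(0.156), np.float64(0.027), 0, 0, 0, 1],1.25 [0, np.float64(0.152), np.float64(0.042), 0, 0, 0, 1],1.15 [0, np.float64(0.148), np.float64(0.057), 0, 0, 0, 1],1.05 [0, np.float64(0.141), np.float64(0.072), 0, 0, 0, 1],0.95 [0, np.float64(0.133), np.float64(0.086), 0, 0, 0, 1],0.85 [0, np.float64(0.124), np.float64(0.098), 0, 0, 0, 1],0.75 [0, np.float64(0.114), np.float64(0.11), 0, 0, 0, 1],0.65 [0, np.float64(0.102), np.float64(0.121), 0, 0, 0, 1],0.55 [0, np.float64(0.089), np.float64(0.131), 0, 0, 0, 1],0.45 [0, np.float64(0.076), np.float64(0.139), 0, 0, 0, 1],0.35 [0, np.float64(0.062), np.float64(0.146), 0, 0, 0, 1],0.25 [0, np.float64(0.047), np.float64(0.151), 0, 0, 0, 1],0.15 [0, np.float64(0.031), np.float64(0.155), 0, 0, 0, 1],
```

Gripped (17.7 mm). Swinging along the arc in stages.

```bash
python3 -m pendant '[[0,0.144,-0.066,0,0,0,1],[0,0.15,-0.051,0,0,0,1],[0,0.154,-0.036,0,0,0,1],[0,0.157,-0.02,0,0,0,1],[0,0,0,0,0,0,1]]'; python3 - <<'E'
from h import *
o=ctrl.get_obs();print(o["force"],o["moment"],o["grip_width"],W2T(o["ee_pos"])-W2T(hand(1.65)),o["eef_rot"])
E
```

```text
time_s: 13.85
ee_pos: [0.5652, -0.0209, 0.3497]
eef_rot: [3.141, 0.002, 3.008]
force: [-1.2, 0.3, 8.4]
grip_width: 0.0174
[-1.24401551  0.34633886  8.40999961] [-0.10900843  0.02695589 -0.05504117] 0.01741549054015592 [0.0004636  0.00255172 0.07925094] [3.14122799e+00 1.81923616e-03 3.00772784e+00]
```

```bash
python3 -m pendant '[[0,0.158,-0.013,0,0,0,1],[0,0.158,0.011,0,0,0,1],[0,0.156,0.027,0,0,0,1],[0,0.152,0.042,0,0,0,1],[0,0.148,0.057,0,0,0,1],[0,0,0,0,0,0,1]]'; python3 - <<'E'
from h import *
o=ctrl.get_obs();p=W2T(o["ee_pos"])-[0,0,.078];print(o["force"],o["grip_width"],p,"a",np.arctan2(p[2]-.081,p[1]+.1),"r",np.hypot(p[2]-.081,p[1]+.1),o["eef_rot"])
E
```

```text
time_s: 14.35
ee_pos: [0.5777, 0.0706, 0.3329]
eef_rot: [3.141, 0.0, 3.008]
force: [1.3, 1.8, 2.2]
grip_width: 0.0175
[1.30871235 1.81800203 2.2485519 ] 0.017521842458662153 [-0.03232325 -0.02012905  0.25490109] a 1.140244141785076 r 0.19136603209218586 [3.14057838e+00 2.72302919e-05 3.00755276e+00]
```

```bash
python3 -m pendant '[[0,0.141,0.072,0,0,0,1],[0,0.133,0.086,0,0,0,1],[0,0.124,0.098,0,0,0,1],[0,0.114,0.11,0,0,0,1],[0,0.102,0.121,0,0,0,1],[0,0.089,0.131,0,0,0,1],[0,0,0,0,0,0,1]]'; python3 - <<'E'
from h import *
o=ctrl.get_obs();p=W2T(o["ee_pos"])-[0,0,.078];print(o["force"],o["grip_width"],p,"a",np.arctan2(p[2]-.081,p[1]+.1),"r",np.hypot(p[2]-.081,p[1]+.1),o["eef_rot"])
E
```

```text
time_s: 14.93
ee_pos: [0.589, 0.1541, 0.2562]
eef_rot: [3.141, -0.001, 3.007]
force: [4.1, 1.2, -0.7]
grip_width: 0.0174
[ 4.06201652  1.24220263 -0.68581204] 0.017393728717796094 [-0.03222984  0.06412792  0.17823763] a 0.534849756937534 r 0.19076983666721978 [ 3.14101103e+00 -1.31166400e-03  3.00695571e+00]
```

```bash
python3 -m pendant '[[0,0.076,0.139,0,0,0,1],[0,0.062,0.146,0,0,0,1],[0,0.045,0.13,0,0,0,1],[0,0,0,0,0,0,1],[0,0,0,0,0,0,1]]'; python3 - <<'E'
from h import *
f=[]
for i in range(4):
    W=Cam("wrist"); o=ctrl.get_obs(); f.append(o["force"])
print(np.mean(f,0),np.std(f,0))
p=W2T(o["ee_pos"])-[0,0,.078];print(o["grip_width"],p,"a",np.arctan2(p[2]-.081,p[1]+.1),"r",np.hypot(p[2]-.081,p[1]+.1),o["eef_rot"])
cv2.imwrite("pics/w13.png",W.im[:,:,::-1])
S=Cam("scene");S.crop(290,80,410,220,5,"pics/s13.png")
E
```

```text
time_s: 15.35
ee_pos: [0.5917, 0.174, 0.2079]
eef_rot: [-3.141, -0.002, 3.006]
force: [0.2, -1.3, -3.2]
grip_width: 0.0179
[-0.64241848 -2.84039423 -3.45550311] [0.52170114 0.8677387  0.22468521]
0.01750325136429542 [-0.03222663  0.08384151  0.13147961] a 0.26797774838351157 r 0.1906459824478008 [-3.14094500e+00 -1.16113317e-03  3.00539129e+00]
```

View pics/w13.png

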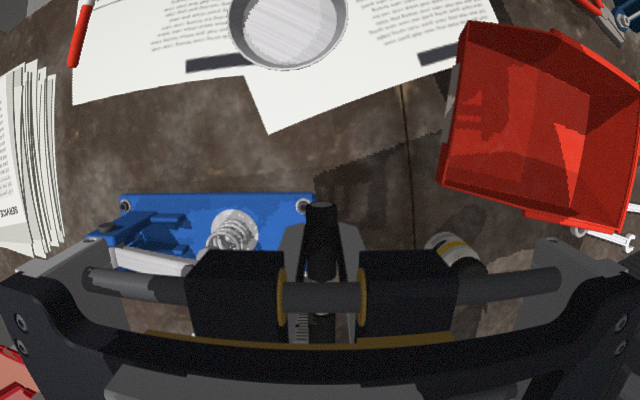

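View pics/s13.png

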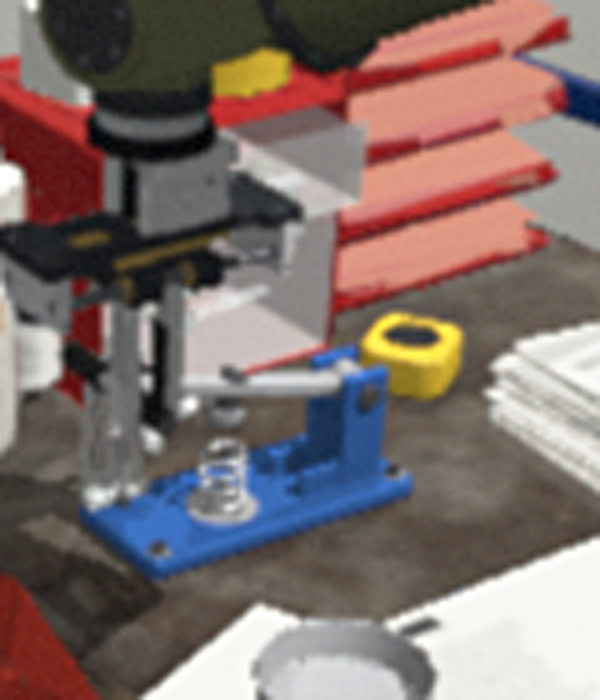

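The spring stands under the foot and the lever is at 0.27 rad. Lowering slowly towards contact.

```bash
python3 -m pendant '[[0,0.012,0.043,0,0,0,1],[0,0.010,0.043,0,0,0,1],[0,0.009,0.043,0,0,0,1],[0,0.007,0.043,0,0,0,1],[0,0.006,0.043,0,0,0,1],[0,0.005,0.043,0,0,0,1],[0,0,0,0,0,0,1],[0,0,0,0,0,0,1]]'; cat > st.py <<'E'
from h import *
f=[]
for i in range(4):
    W=Cam("wrist"); o=ctrl.get_obs(); f.append(o["force"])
print(np.mean(f,0).round(2),np.std(f,0).round(2))
p=W2T(o["ee_pos"])-[0,0,.078];print(o["time_s"],o["grip_width"],p.round(4),"a",np.arcsin((p[2]-.081)/.19),"r",np.hypot(p[2]-.081,p[1]+.1),o["eef_rot"])
E
python3 st.py
```

```text
time_s: 16.27
ee_pos: [0.5923, 0.1789, 0.1785]
eef_rot: [-3.14, -0.001, 3.005]
force: [-3.0, -7.5, -1.9]
grip_width: 0.0177
[-2.56 -8.72 -2.23] [0.42 0.3  0.31]
16.4667 0.0174536282896796 [-0.0322  0.0891  0.1007] a 0.1039502093427725 r 0.19012187532021635 [-3.13973020e+00 -1.15355756e-03  3.00526736e+00]
```

```bash
python3 -m pendant '[[0,-0.006,0.025,0,0,0,1],[0,0,0.025,0,0,0,1],[0,0,0.025,0,0,0,1],[0,0,0,0,0,0,1],[0,0,0,0,0,0,1]]'; python3 st.py
```

```text
time_s: 16.88
ee_pos: [0.5924, 0.1791, 0.1699]
eef_rot: [-3.141, -0.0, 3.006]
force: [-3.7, -2.8, -0.3]
grip_width: 0.0171
[-3.52 -3.14 -0.37] [0.56 0.37 0.58]
17.0833 0.017613746817734522 [-0.0321  0.0893  0.092 ] a 0.057737587576483874 r 0.18962495488384834 [-3.14144480e+00 -2.70185002e-04  3.00564498e+00]
```

```bash
python3 -m pendant '[[0,0,0.02,0,0,0,1],[0,0,0.02,0,0,0,1],[0,0,0,0,0,0,1],[0,0,0,0,0,0,1]]'; python3 st.py
```

```text
time_s: 17.42
ee_pos: [0.5925, 0.1791, 0.1655]
eef_rot: [3.142, 0.0, 3.006]
force: [-5.4, -2.9, 2.4]
grip_width: 0.0178
[-4.64 -2.96  2.2 ] [0.23 0.67 0.4 ]
17.6167 0.01745040451634208 [-0.032   0.0894  0.0876] a 0.03454609422741046 r 0.18947268490510866 [3.14150905e+00 1.90564346e-04 3.00571312e+00]
```

```bash
python3 -m pendant '[[0.004,0,0.02,0,0,0,1],[0,0,0.02,0,0,0,1],[0,0,0.02,0,0,0,1],[0,0,0,0,0,0,1]]'; python3 st.py
```

```text
time_s: 17.95
ee_pos: [0.5924, 0.179, 0.1587]
eef_rot: [3.141, 0.002, 3.006]
force: [-4.9, -4.0, 7.3]
grip_width: 0.0178
[-4.87 -4.91  7.34] [0.35 0.14 0.38]
18.15 0.017468687769405716 [-0.0321  0.0893  0.0811] a 0.0003604845461277065 r 0.1892776605553909 [3.14133634e+00 1.57804253e-03 3.00562408e+00]
```

```bash
python3 -m pendant '[[0.004,-0.003,0.018,0,0,0,1],[0,0,0.018,0,0,0,1],[0,0,0.014,0,0,0,1],[0,0,0,0,0,0,1]]'; python3 st.py
```

```text
time_s: 18.48
ee_pos: [0.5923, 0.1788, 0.1536]
eef_rot: [3.141, 0.003, 3.006]
force: [-4.4, -4.7, 12.2]
grip_width: 0.0178
[-4.63 -5.15 12.14] [0.25 0.91 0.28]
18.6833 0.017488929176232702 [-0.0322  0.089   0.0758] a -0.027414117514690237 r 0.18910734190286743 [3.14078878e+00 3.00302353e-03 3.00561597e+00]
```

12.1 N; hold steady for a second.

```bash
python3 -m pendant '[[0,0,0,0,0,0,1],[0,0,0,0,0,0,1],[0,0,0,0,0,0,1],[0,0,0,0,0,0,1],[0,0,0,0,0,0,1],[0,0,0,0,0,0,1],[0,0,0,0,0,0,1],[0,0,0,0,0,0,1],[0,0,0,0,0,0,1],[0,0,0,0,0,0,1]]'; python3 st.py; python3 - <<'E'
from h import *
S=Cam("scene");S.crop(290,80,410,220,5,"pics/s14.png")
W=Cam("wrist","pics/w14.png")
E
```

```text
time_s: 19.52
ee_pos: [0.5923, 0.1788, 0.1538]
eef_rot: [3.141, 0.003, 3.006]
force: [-5.0, -4.8, 12.5]
grip_width: 0.0177
[-4.29 -5.09 12.23] [0.63 0.49 0.18]
19.7167 0.017753455606148338 [-0.0322  0.089   0.0758] a -0.027468602407542415 r 0.18909439144126095 [3.14077941e+00 2.97324986e-03 3.00557624e+00]
```

View pics/s14.png

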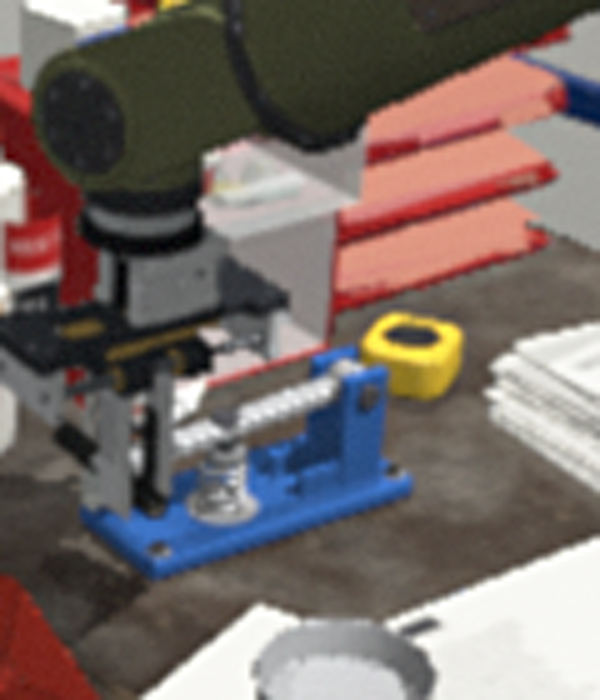

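View pics/w14.png

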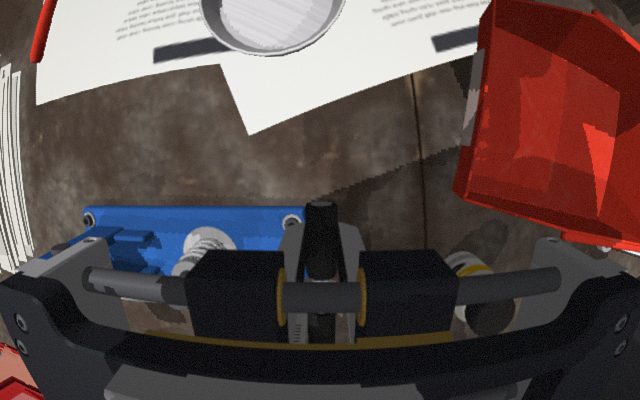

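Held at 12.2 N for about 1.4 s. Now swing back up.

```bash
python3 - <<'E'
import numpy as np
a=[-.027,.05,.15]+[.25+.1*i for i in range(19)]
for i in range(len(a)-1): print(round(a[i+1],2),round(.19*(np.cos(a[i+1])-np.cos(a[i]))/.12,3),round(-.19*(np.sin(a[i+1])-np.sin(a[i]))/.12,3))
E
python3 -m pendant '[[0,0.003,-0.03,0,0,0,1],[0,0,-0.03,0,0,0,1],[0,0,-0.03,0,0,0,1],[0,0,-0.04,0,0,0,1],[0,-0.005,-0.05,0,0,0,1],[0,-0.012,-0.1,0,0,0,1],[0,0,0,0,0,0,1]]'; python3 st.py
```

```text
0.05 -0.001 -0.122
0.15 -0.016 -0.157
0.25 -0.031 -0.155
0.35 -0.047 -0.151
0.45 -0.062 -0.146
0.55 -0.076 -0.139
0.65 -0.089 -0.131
0.75 -0.102 -0.121
0.85 -0.114 -0.11
0.95 -0.124 -0.098
1.05 -0.133 -0.086
1.15 -0.141 -0.072
1.25 -0.148 -0.057
1.35 -0.152 -0.042
1.45 -0.156 -0.027
1.55 -0.158 -0.011
1.65 -0.158 0.005
1.75 -0.157 0.02
1.85 -0.154 0.036
1.95 -0.15 0.051
2.05 -0.144 0.066
time_s: 20.4
ee_pos: [0.5918, 0.1776, 0.1877]
eef_rot: [3.14, 0.002, 3.006]
force: [4.4, 1.3, -1.3]
grip_width: 0.018
[ 6.8   3.97 -1.06] [0.9  0.52 0.17]
20.6 0.017135457794472782 [-0.0326  0.088   0.1075] a 0.1400122620756039 r 0.18983670395892163 [3.14000718e+00 2.06890112e-03 3.00579789e+00]
```

```bash
python3 -m pendant '[[0,-0.031,-0.155,0,0,0,1],[0,-0.047,-0.151,0,0,0,1],[0,-0.062,-0.146,0,0,0,1],[0,-0.076,-0.139,0,0,0,1],[0,-0.089,-0.131,0,0,0,1],[0,-0.102,-0.121,0,0,0,1],[0,0,0,0,0,0,1]]'; python3 st.py;  python3 - <<'E'
from h import *
S=Cam("scene");S.crop(290,80,410,220,5,"pics/s15.png")
E
```

```text
time_s: 21.18
ee_pos: [0.5852, 0.131, 0.2922]
eef_rot: [3.133, 0.007, 3.007]
force: [-1.6, 23.4, 18.1]
grip_width: 0.0226
[ 3.09 23.2  17.01] [0.55 0.42 0.36]
21.3833 0.024461553023599876 [-0.0329  0.0419  0.2116] a 0.7575675123582196 r 0.19283593920749917 [3.13318896 0.0059101  3.00761026]
```

View pics/s15.png

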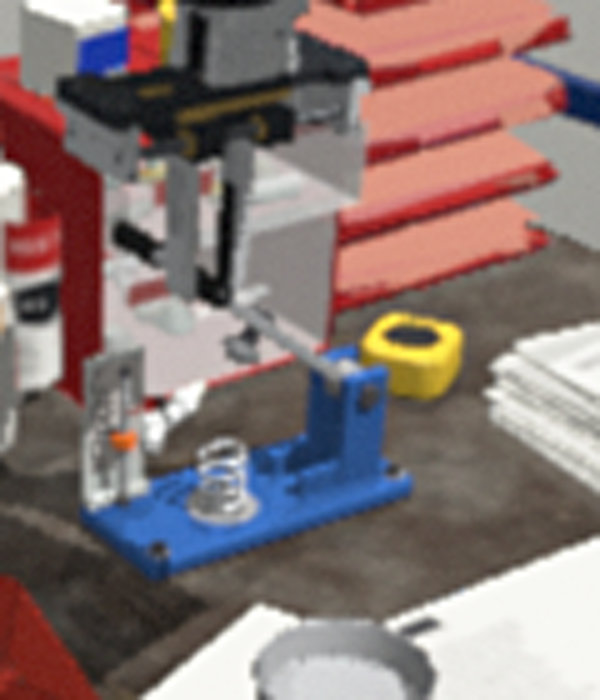

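Unexpected 29 N and the grip is pried to 24 mm; I'll stop and look.

```bash
python3 - <<'E'
from h import *
W=Cam("wrist"); W.crop(220,150,420,350,4,"pics/w16.png")
D=Cam("side"); D.crop(270,120,400,290,5,"pics/d16.png")
S=Cam("scene");S.crop(290,60,390,170,7,"pics/s16.png")
o=ctrl.get_obs();print(o["force"],o["moment"],o["grip_width"],o["ee_pos"])
E
```

```text
[ 4.05788326 22.89671421 16.78760598] [ 4.76474563 -0.90058547  0.07220921] 0.0244647205315159 [0.58535854 0.13230607 0.28938875]
```

View pics/w16.png

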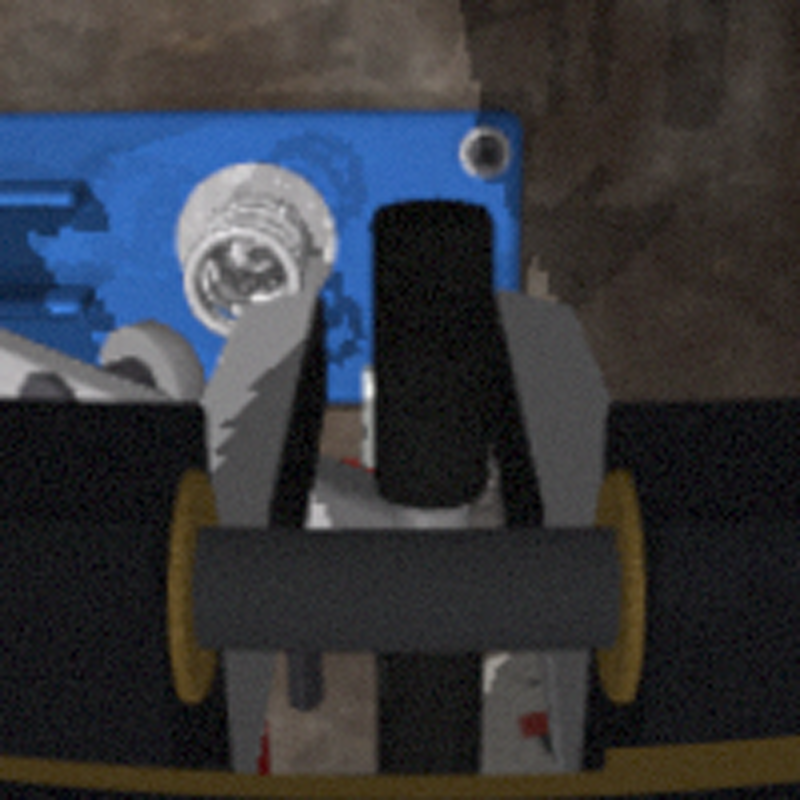

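View pics/d16.png

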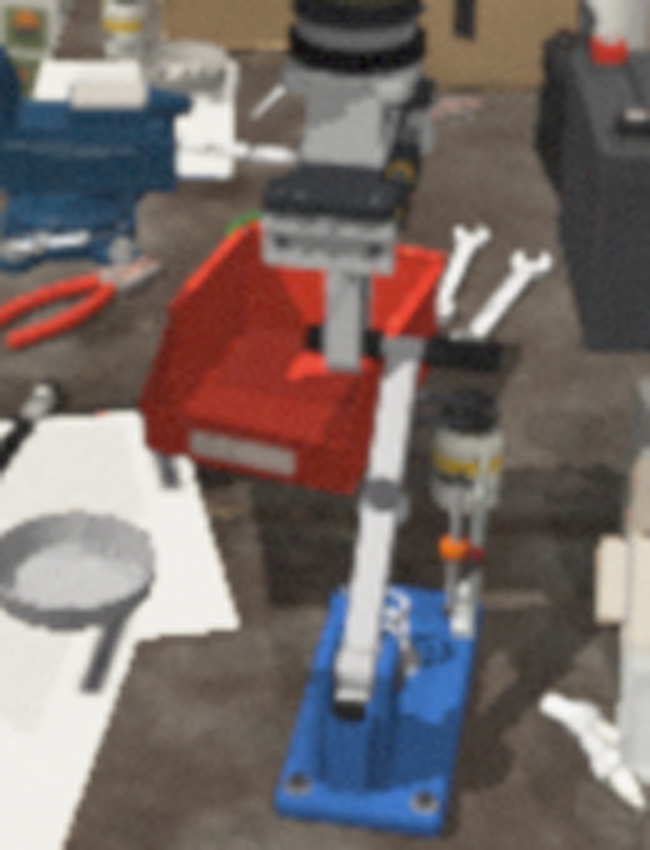

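View pics/s16.png

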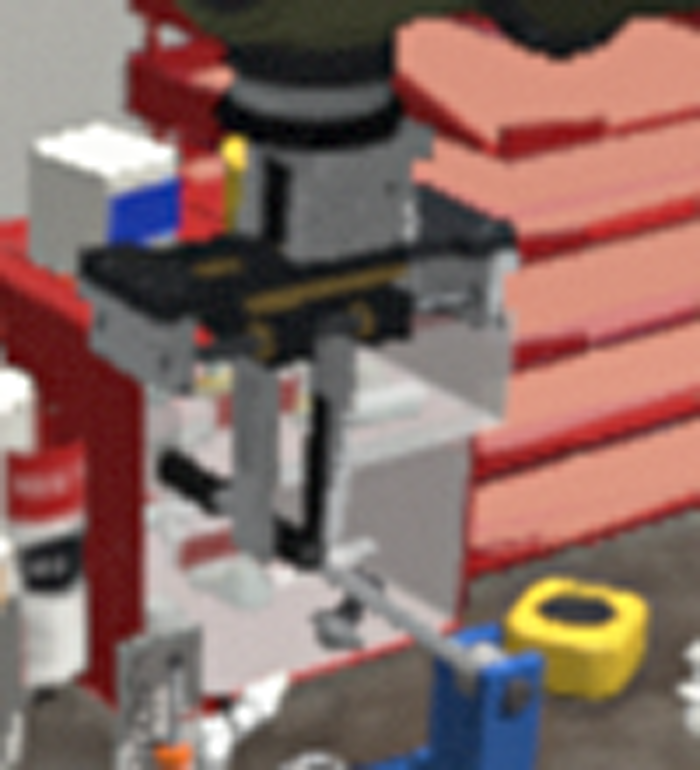

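The bar bears on the +y finger at crop (490,300) with a gap on the other side. It has slid a little towards the fingertips, and the spring is still upright at crop (240,270). So the tool is pulling in too far; I'll relieve that outward first.

```bash
python3 -m pendant '[[0,0.01,0,0,0,0,1],[0,0.015,0,0,0,0,1],[0,0,0,0,0,0,1]]'; python3 st.py
```

```text
time_s: 21.83
ee_pos: [0.5858, 0.1355, 0.2894]
eef_rot: [3.133, 0.006, 3.008]
force: [3.6, 21.9, 16.8]
grip_width: 0.0184
[ 3.38 23.66 16.61] [0.21 0.18 0.16]
22.0333 0.01859225043437867 [-0.0329  0.0451  0.2114] a 0.7560685836487292 r 0.19502922780879367 [3.13333721 0.00567608 3.00788061]
```

```bash
python3 -m pendant '[[0,0.015,0,0,0,0,1],[0,0.01,0,0,0,0,1],[0,0,0,0,0,0,1]]'; python3 st.py
```

```text
time_s: 22.28
ee_pos: [0.5861, 0.1372, 0.2882]
eef_rot: [3.136, 0.004, 3.007]
force: [5.1, 15.3, 10.3]
grip_width: 0.0177
[ 4.85 15.24 10.33] [0.19 0.29 0.22]
22.4833 0.0176220170915803 [-0.0328  0.0469  0.2102] a 0.7479247870554118 r 0.19564770912812088 [3.13608583 0.00416643 3.00717379]
```

```bash
python3 -m pendant '[[0,0.015,-0.003,0,0,0,1],[0,0.015,-0.003,0,0,0,1],[0,0.005,0,0,0,0,1],[0,0,0,0,0,0,1]]'; python3 st.py
```

```text
time_s: 22.82
ee_pos: [0.5865, 0.139, 0.2868]
eef_rot: [-3.142, 0.001, 3.006]
force: [6.8, -0.6, -2.9]
grip_width: 0.0179
[ 7.01 -1.01 -1.5 ] [0.38 0.29 0.27]
23.0167 0.017492861653033303 [-0.0326  0.0487  0.2089] a 0.7383068051180828 r 0.1961481728488007 [3.14142627e+00 1.29707741e-03 3.00565632e+00]
```

```bash
python3 -m pendant '[[0,0,0,0,0,0,1],[0,0,0,0,0,0,1],[0,-0.105,-0.119,0,0,0,1],[0,-0.112,-0.108,0,0,0,1],[0,0,0,0,0,0,1]]' 30; python3 st.py
```

```text
time_s: 23.43
ee_pos: [0.5828, 0.1121, 0.3165]
eef_rot: [3.14, 0.002, 3.005]
force: [2.9, 5.0, 4.9]
grip_width: 0.0173
[6.15 4.32 5.28] [0.55 0.59 0.59]
23.6333 0.01727195219161523 [-0.0328  0.0236  0.2368] a 0.9609533209345713 r 0.1988210253466452 [3.13991525e+00 2.37621249e-03 3.00598367e+00]
```

```bash
python3 - <<'E'
from h import *
D=Cam("side"); D.crop(310,140,400,250,7,"pics/d17.png")
o=ctrl.get_obs();R=Ro.from_euler('xyz',o["eef_rot"])
off=lambda u,v:(310+(u+.5)/7-.5,140+(v+.5)/7-.5)
k=lambda q:((q[0]-310+.5)*7-.5,(q[1]-140+.5)*7-.5)
print("tip",k(D.proj(o["ee_pos"]+R.apply([0,0,.097]))),"grasp",k(D.proj(o["ee_pos"]+R.apply([0,0,.078]))),"bar@off11.5",k(D.proj(o["ee_pos"]+R.apply([0,0,.0895]))))
for x in (.025,-.05,.05): print("bar x",x,k(D.proj(hand(.863,x))),k(D.proj(hand(.93,x))))
E
```

```text
tip (np.float64(200.94039753471571), np.float64(327.1836749348681)) grasp (np.float64(202.29865035632912), np.float64(284.9927108753729)) bar@off11.5 (np.float64(201.47396423540516), np.float64(310.60966666931904))
bar x 0.025 (np.float64(345.7132958981554), np.float64(325.0431641079264)) (np.float64(343.77776445113324), np.float64(318.99871509404886))
bar x -0.05 (np.float64(158.26335624868221), np.float64(306.1614572782328)) (np.float64(154.42905151748295), np.float64(299.9892945452591))
bar x 0.05 (np.float64(409.10555285408), np.float64(331.428623678373)) (np.float64(407.8216945892093), np.float64(325.42832310526677))
```

View pics/d17.png

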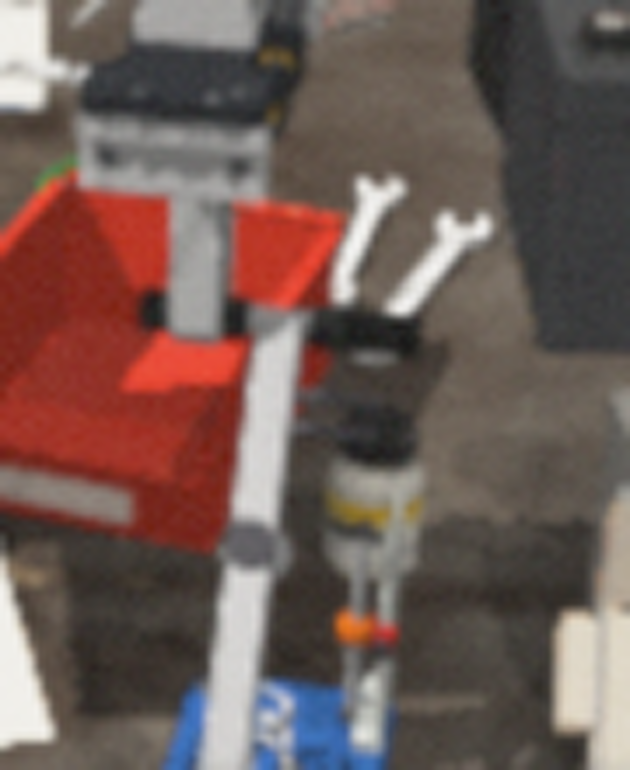

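The bar is working towards the fingertips (side crop: bar v≈314, tip 327). With y held, sliding the tool down should re-seat it without dropping the lever, so I'll do that in small steps.

```bash
python3 -m pendant '[[0,-0.01,0,0,0,0,1],[0,-0.01,0.01,0,0,0,1],[0,0,0.015,0,0,0,1],[0,0,0,0,0,0,1]]' 15; cat > sd.py <<'E'
import sys
from h import *
exec(open("st.py").read().split("\n",1)[1])
D=Cam("side"); D.crop(310,110,410,220,7,sys.argv[1])
o=ctrl.get_obs();R=Ro.from_euler('xyz',o["eef_rot"])
k=lambda q:(np.round((q[0]-310+.5)*7-.5),np.round((q[1]-110+.5)*7-.5))
print("tip",k(D.proj(o["ee_pos"]+R.apply([0,0,.097]))),"grasp",k(D.proj(o["ee_pos"]+R.apply([0,0,.078]))))
E
python3 sd.py pics/d18.png
```

```text
time_s: 24.02
ee_pos: [0.5829, 0.114, 0.3138]
eef_rot: [3.135, 0.005, 3.008]
force: [4.8, 18.6, 18.6]
grip_width: 0.0177
[ 4.5  18.3  18.38] [0.52 0.49 0.35]
24.2167 0.01722677427543001 [-0.0329  0.0235  0.2359] a 0.9529730252326915 r 0.1980737279758886 [3.13492107 0.00551696 3.00778594]
tip (np.float64(201.0), np.float64(539.0)) grasp (np.float64(203.0), np.float64(497.0))
```

View pics/d18.png

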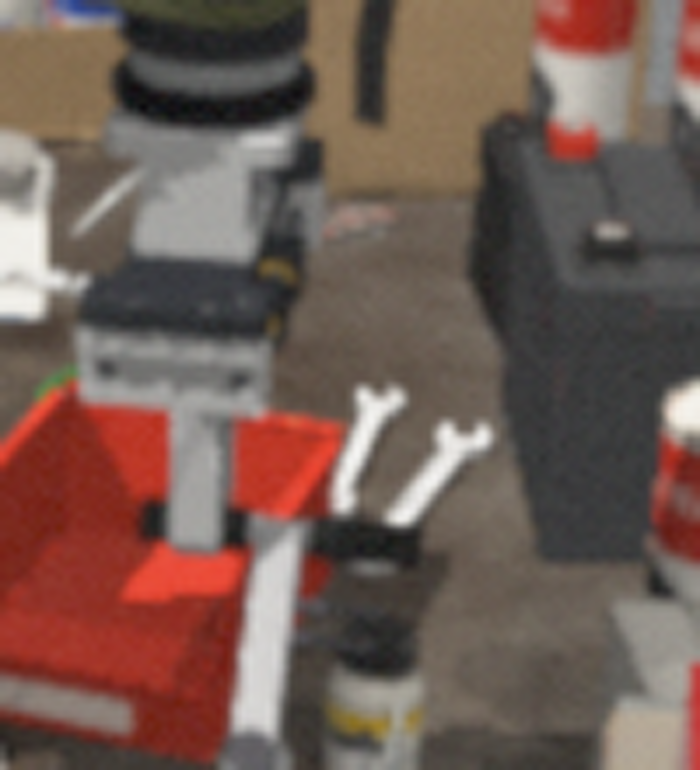

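The grip holds the bar firmly, so that only built up radial force. Better: undo that, grip harder, and turn the tool together with the lever (pure rotation about the hinge), so the bar doesn't roll in the fingers.

```bash
python3 -m pendant '[[0,0.012,-0.012,0,0,0,1],[0,0.01,-0.01,0,0,0,1],[0,0,0,0,0,0,1]]' 30; python3 sd.py pics/d19.png
```

```text
time_s: 24.52
ee_pos: [0.5831, 0.1146, 0.314]
eef_rot: [3.14, 0.002, 3.006]
force: [6.7, 4.2, 3.5]
grip_width: 0.0173
[8.12 4.61 3.32] [0.39 0.49 0.27]
24.7167 0.01697538975601559 [-0.0328  0.0242  0.236 ] a 0.9542326830315463 r 0.1986130771328706 [3.13963068e+00 2.29377360e-03 3.00638073e+00]
tip (np.float64(201.0), np.float64(538.0)) grasp (np.float64(203.0), np.float64(496.0))
```

```bash
python3 -m pendant '[[0,-0.098,-0.049,-0.0955,0,0,1],[0,-0.098,-0.049,-0.0955,0,0,1],[0,-0.098,-0.049,-0.0955,0,0,1],[0,0,0,0,0,0,1]]'; cat > sr.py <<'E'
from h import *
f=[]
for i in range(3):
    W=Cam("wrist"); o=ctrl.get_obs(); f.append(o["force"])
R=Ro.from_euler('xyz',o["eef_rot"]); p=W2T(o["ee_pos"])
print(o["time_s"],"F",np.mean(f,0).round(1),"w",o["grip_width"].round(4),"tcp",p.round(4),"rt",np.hypot(p[1]+.1,p[2]-.081),"ang",np.arctan2(p[2]-.081,p[1]+.1))
print("rotvec tilt",(Ro.from_euler('xyz',[np.pi,0,3.0063]).inv()*R).as_rotvec().round(4),"q",o["qpos"].round(2))
E
python3 sr.py
```

```text
time_s: 25.1
ee_pos: [0.5781, 0.0769, 0.3309]
eef_rot: [2.986, 0.002, 3.004]
force: [5.5, 6.1, 6.3]
grip_width: 0.0174Traceback (most recent call last):
  File "sr.py", line 6, in <module>
    print(o["time_s"],"F",np.mean(f,0).round(1),"w",o["grip_width"].round(4),"tcp",p.round(4),"rt",np.hypot(p[1]+.1,p[2]-.081),"ang",np.arctan2(p[2]-.081,p[1]+.1))
                                                    ^^^^^^^^^^^^^^^^^^^^^
AttributeError: 'float' object has no attribute 'round'
```

```bash
sed -i 's/o\["grip_width"\].round(4)/round(o["grip_width"],4)/' sr.py; sed -i '$a print("tool z in tester",[float(v) for v in (W2T(np.append(o["ee_pos"][:2]+R.as_matrix()[:2,2],0))-W2T(o["ee_pos"]))[:2].round(3)])' sr.py; python3 sr.py
```

```text
25.4 F [7.7 3.4 3.8] w 0.0172 tcp [-0.0328 -0.012   0.3301] rt 0.26415897843756564 ang 1.231355172984962
rotvec tilt [-0.1517 -0.0024  0.0003] q [ 0.03  0.34  1.41  0.15  1.37 -1.44]
tool z in tester [0.003, 0.151]
```

Works: tool radius about the hinge is constant at 0.264 and forces are small. Continuing.

```bash
python3 -m pendant '[[0,-0.098,-0.049,-0.0955,0,0,1],[0,-0.098,-0.049,-0.0955,0,0,1],[0,-0.098,-0.049,-0.0955,0,0,1],[0,-0.098,-0.049,-0.0955,0,0,1],[0,-0.098,-0.049,-0.0955,0,0,1],[0,-0.098,-0.049,-0.0955,0,0,1],[0,0,0,0,0,0,1]]'; python3 sr.py
```

```text
time_s: 25.98
ee_pos: [0.5677, 0.0001, 0.3454]
eef_rot: [2.686, 0.002, 3.003]
force: [4.9, 4.0, 9.4]
grip_width: 0.017
26.1333 F [7.1 3.1 6.9] w 0.0171 tcp [-0.0329 -0.0898  0.3452] rt 0.2643836105906527 ang 1.5322429291927437
rotvec tilt [-0.4518 -0.0025  0.0013] q [-0.2   0.31  1.45  0.46  1.42 -1.71]
tool z in tester [0.004, 0.437]
```

```bash
python3 -m pendant '[[0,-0.098,-0.049,-0.0955,0,0,1],[0,-0.098,-0.049,-0.0955,0,0,1],[0,-0.098,-0.049,-0.0955,0,0,1],[0,-0.098,-0.049,-0.0955,0,0,1],[0,-0.098,-0.049,-0.0955,0,0,1],[0,-0.098,-0.049,-0.0955,0,0,1],[0,0,0,0,0,0,1]]'; python3 sr.py; python3 - <<'E'
from h import *
S=Cam("scene");S.crop(290,60,410,200,5,"pics/s20.png")
E
```

```text
time_s: 26.72
ee_pos: [0.5572, -0.0776, 0.3362]
eef_rot: [2.385, 0.001, 3.003]
force: [3.6, 0.6, 11.9]
grip_width: 0.0173
26.8667 F [6.8 0.1 9.4] w 0.0168 tcp [-0.033  -0.1682  0.3366] rt 0.2645615451968173 ang 1.831602494415584
rotvec tilt [-0.7518 -0.0028  0.0016] q [-0.41  0.36  1.47  0.72  1.56 -1.94]
tool z in tester [0.005, 0.683]
```

View pics/s20.png

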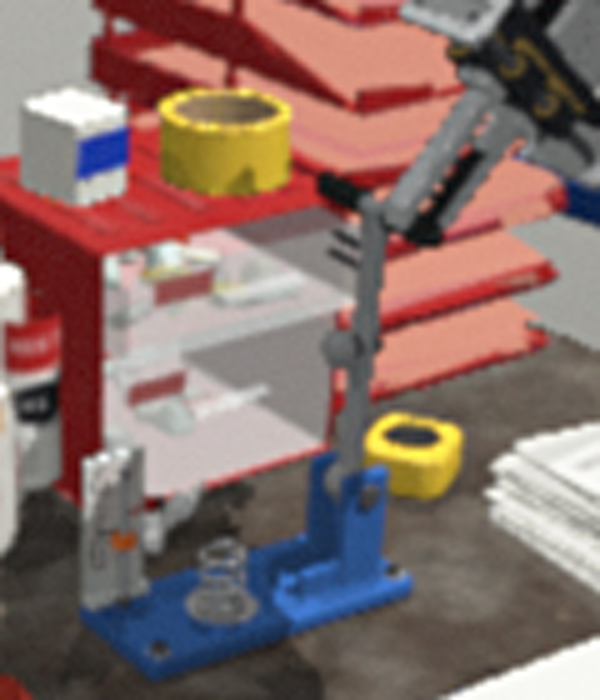

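Lever at about 1.6 rad, spring still standing at crop (222,585). Four or five more rows.

```bash
python3 -m pendant '[[0,-0.098,-0.049,-0.0955,0,0,1],[0,-0.098,-0.049,-0.0955,0,0,1],[0,-0.098,-0.049,-0.0955,0,0,1],[0,-0.098,-0.049,-0.0955,0,0,1],[0,-0.098,-0.049,-0.0955,0,0,1],[0,-0.098,-0.049,-0.0955,0,0,1],[0,0,0,0,0,0,1]]'; python3 sr.py
```

```text
time_s: 27.5
ee_pos: [0.5474, -0.1493, 0.3044]
eef_rot: [2.085, 0.001, 3.002]
force: [4.8, -5.1, 14.9]
grip_width: 0.0173
27.65 F [ 6.9 -4.6 12. ] w 0.0172 tcp [-0.0331 -0.2407  0.3052] rt 0.2646732794775044 ang 2.1310752846488414
rotvec tilt [-1.0518 -0.0033  0.0017] q [-0.57  0.5   1.45  0.92  1.73 -2.12]
tool z in tester [0.006, 0.868]
```

```bash
python3 -m pendant '[[0,-0.098,-0.049,-0.0955,0,0,1],[0,-0.098,-0.049,-0.0955,0,0,1],[0,0,0,0,0,0,1],[0,0,0,0,0,0,-0.6],[0,0,0,0,0,0,-0.6],[0,0,0,0,0,0,-0.6],[0,0,0,0,0,0,-0.6],[0,0,0,0,0,0,-0.6],[0,0,0,0,0,0,-0.6],[0,0,0,0,0,0,-0.6]]'; python3 sr.py; python3 - <<'E'
from h import *
S=Cam("scene");S.crop(290,60,410,200,5,"pics/s21.png")
W=Cam("wrist","pics/w21.png")
E
```

```text
time_s: 28.48
ee_pos: [0.5439, -0.1688, 0.2895]
eef_rot: [1.991, -0.0, 3.006]
force: [0.5, 0.8, 1.2]
grip_width: 0.0608
28.6333 F [-0.1  0.  -0.1] w 0.072 tcp [-0.034  -0.2621  0.2896] rt 0.26416120133884385 ang 2.2312283469236194
rotvec tilt [-1.15e+00 -3.00e-04  5.00e-04] q [-0.62  0.55  1.44  0.98  1.79 -2.17]
tool z in tester [0.003, 0.913]
```

View pics/s21.png

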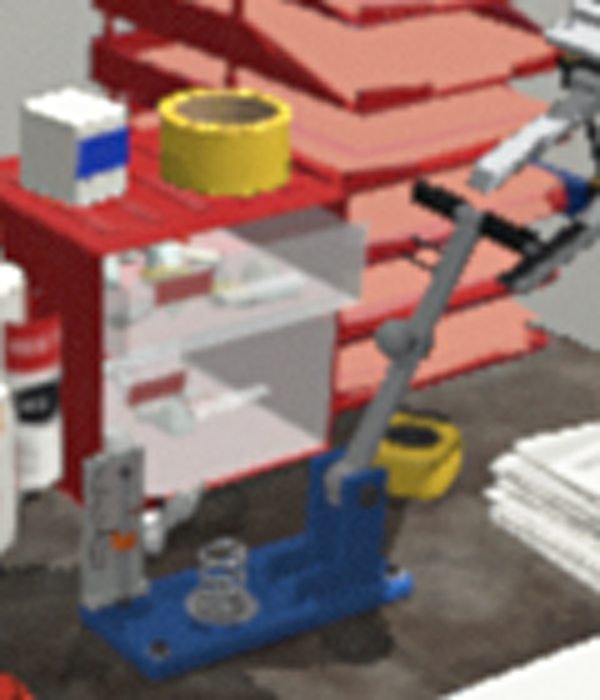

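View pics/w21.png

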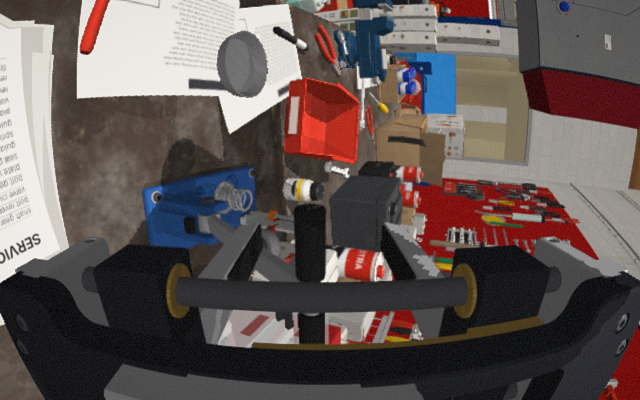

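Lever rests at its stop clear of the fingers (bar at (313,260) in the wrist view) and the spring still stands. Retreat along the tool axis, then up.

```bash
python3 -m pendant '[[0,0,-0.1,0,0,0,-0.6],[0,0,-0.2,0,0,0,-0.6],[0,0,-0.25,0,0,0,-0.6],[0,0,-0.25,0,0,0,-0.6],[0,0.1,-0.1,0,0,0,-0.6],[0,0.2,0,0,0,0,-0.6],[0,0.25,0,0,0,0,-0.6],[0,0.15,0,0,0,0,-0.6],[0,0,0,0,0,0,-0.6]]'; python3 sr.py; python3 - <<'E'
from h import *
S=Cam("scene");S.crop(300,120,340,190,11,"pics/s22.png")
W=Cam("wrist","pics/w22.png"); W.crop(180,100,330,250,5,"pics/w22a.png")
E
```

```text
time_s: 29.48
ee_pos: [0.5351, -0.2323, 0.4146]
eef_rot: [1.995, 0.005, 3.006]
force: [0.1, 0.3, 0.2]
grip_width: 0.0753
29.6333 F [0.2 0.1 0.1] w 0.0753 tcp [-0.0344 -0.327   0.4096] rt 0.3994085479298833 ang 2.175255911292355
rotvec tilt [-1.1502e+00  3.0000e-04  1.4000e-03] q [-0.71  0.51  1.21  1.01  2.01 -1.98]
tool z in tester [0.003, 0.913]
```

View pics/s22.png

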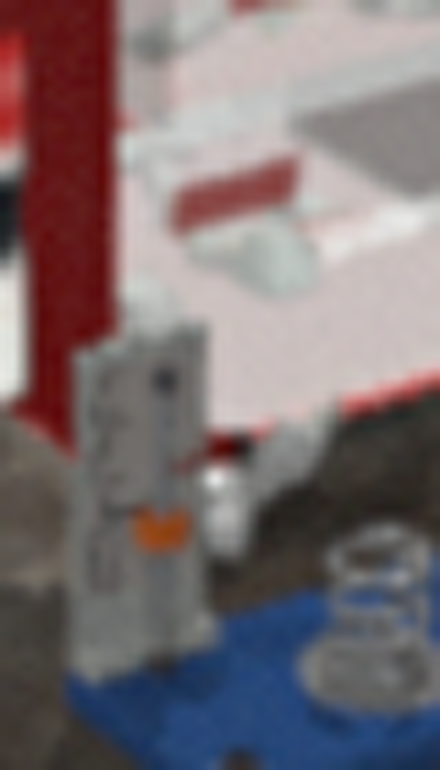

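View pics/w22.png

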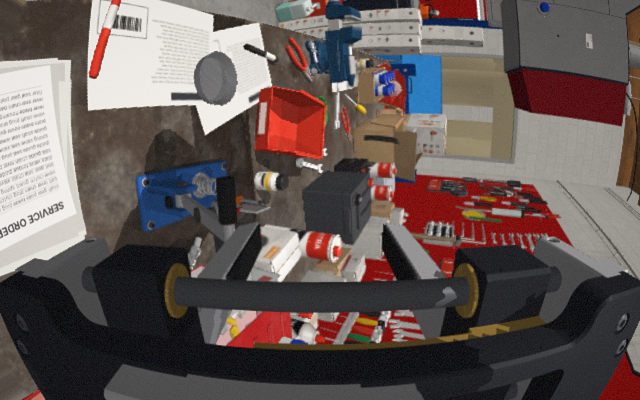

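Ring's top edge at scene crop (162,512), limit pointer at about (190,465): the ring looks well below the line. Computing heights.

```bash
python3 - <<'E'
from h import *
S=Cam("scene")
f=lambda u,v:(300+(u+.5)/11-.5,120+(v+.5)/11-.5)
def hz(u,v,x,y):
    # height of pixel assuming it lies in vertical plane through tester (x,y) facing camera: closest z on vertical line
    d=S.ray(*f(u,v)); P=T2W(x,y,0); dh=d[:2]/np.linalg.norm(d[:2]); t=np.dot(P[:2]-S.C[:2],dh)/np.linalg.norm(d[:2]); q=S.C+d*t; return q[2],(W2T(q)-[x,y,0])[:2]
print("ring top",hz(162,512,.035-.006,.055+.006)); print("ring bottom",hz(162,550,.03,.06))
print("line L",hz(180,468,.04,.045)); print("line R",hz(200,462,.04,.035))
print("rod top?",hz(165,372,.035,.055),"scale top",hz(80,352,.049,.078),hz(205,325,.049,.032))
E
```

```text
ring top (np.float64(0.07300743126593456), array([-0.00016519, -0.00025253]))
ring bottom (np.float64(0.059412510425083), array([-0.00012287, -0.00018776]))
line L (np.float64(0.0780877661891588), array([0.00108397, 0.0016424 ]))
line R (np.float64(0.07726626717651353), array([0.0024366 , 0.00365417]))
rod top? (np.float64(0.11489943381776002), array([0.00072799, 0.00111269])) scale top (np.float64(0.12132265544507392), array([-0.00042805, -0.00068376])) (np.float64(0.118151574845056), array([0.00076253, 0.00114255]))
```

```bash
python3 -m pendant '[[0,0,0,0.2,0,0,-0.6],[0,0,0,0.2,0,0,-0.6],[0,0,0,0.2,0,0,-0.6],[0,0,0,0.2,0,0,-0.6],[0,0,0,0.2,0,0,-0.6],[0,0,0,0.2,0,0,-0.6],[0,0,0,0.2,0,0,-0.6],[0,0,0,0.2,0,0,-0.6],[0,0,0,0.2,0,0,-0.6],[0,0,0,0.2,0,0,-0.6]]' && python3 -m pendant '[[0,0,0,0.196,0,0,-0.6],[0,0,0,0,0,0.2,-0.6],[0,0,0,0,0,0.2,-0.6],[0,0,0,0,0,0.2,-0.6],[0,0,0,0,0,0.2,-0.6],[0,0,0,0,0,0.2,-0.6],[0,0,0,0,0,0.2,-0.6],[0,0,0,0,0,0.2,-0.6],[0,0,0,0,0,0.2,-0.6]]' &&  python3 -m pendant '[[0,0,0,0,0,0.2,-0.6],[0,0,0,0,0,0.2,-0.6],[0,0,0,0,0,0.2,-0.6],[0,0,0,0,0,0.2,-0.6],[0,0,0,0,0,0.2,-0.6],[0,0,0,0,0,0.2,-0.6],[0,0,0,0,0,0.2,-0.6],[0,0,0,0,0,0,-0.6]]'; python3 - <<'E'
from h import *
o=ctrl.get_obs();print(o["ee_pos"],o["eef_rot"],o["qpos"].round(2))
go([.6124,.075,.40],1.438)
E
```

```text
time_s: 30.62
ee_pos: [0.5352, -0.2332, 0.41]
eef_rot: [3.044, -0.0, 3.006]
force: [0.7, 0.4, -0.3]
grip_width: 0.0753
time_s: 31.37
ee_pos: [0.5352, -0.233, 0.4095]
eef_rot: [-3.141, -0.002, 2.163]
force: [-0.4, -0.0, 0.2]
grip_width: 0.0749
time_s: 32.03
ee_pos: [0.5352, -0.233, 0.4096]
eef_rot: [-3.14, -0.001, 1.43]
force: [0.3, -0.1, -0.3]
grip_width: 0.0752
[ 0.53517124 -0.23297962  0.40958192] [-3.14007719e+00 -6.45236582e-04  1.42966816e+00] [-0.47  0.32  1.24  0.    1.57 -0.33]
t 32.03 shift units [2.631 0.276 0.081] rows>= 8.823874320296213
turn units [-0.003      -0.00133333 -0.016     ]
```

```bash
python3 -m pendant '[[0.15,0.028,0,0,0,0,-0.6],[0.275,0.028,0,0,0,0,-0.6],[0.275,0.028,0,0,0,0,-0.6],[0.275,0.028,0,0,0,0,-0.6],[0.275,0.028,0,0,0,0,-0.6],[0.275,0.028,0,0,0,0,-0.6],[0.275,0.028,0,0,0,0,-0.6],[0.275,0.028,0,0,0,0,-0.6],[0.275,0.028,0,0,0,0,-0.6],[0.275,0.024,0,0,0,-0.016,-0.6]]' && python3 -m pendant '[[0,0,0.2,0,0,0,-0.6],[0,0,0.25,0,0,0,-0.6],[0,0,0.25,0,0,0,-0.6],[0,0,0.2,0,0,0,-0.6],[0,0,0,0,0,0,-0.6],[0,0,0,0,0,0,-0.6]]'; python3 - <<'E'
from h import *
W=Cam("wrist","pics/w23.png"); W.crop(250,80,400,260,4,"pics/w23a.png")
o=ctrl.get_obs();print(o["ee_pos"],o["eef_rot"])
E
```

```text
time_s: 32.87
ee_pos: [0.611, 0.0764, 0.4099]
eef_rot: [-3.141, 0.0, 1.447]
force: [-0.1, -0.2, 0.3]
grip_width: 0.0753
time_s: 33.37
ee_pos: [0.6107, 0.0748, 0.302]
eef_rot: [-3.139, 0.0, 1.445]
force: [-0.0, 0.2, 1.0]
grip_width: 0.0753
[0.61105351 0.07482319 0.30364677] [ 3.14086472e+00 -3.64999063e-04  1.44492524e+00]
```

View pics/w23.png

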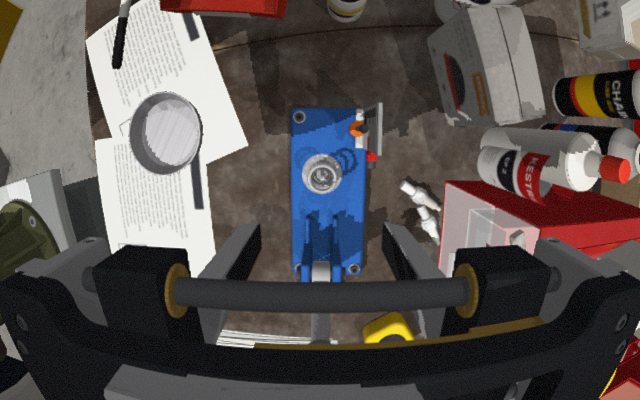

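View pics/w23a.png

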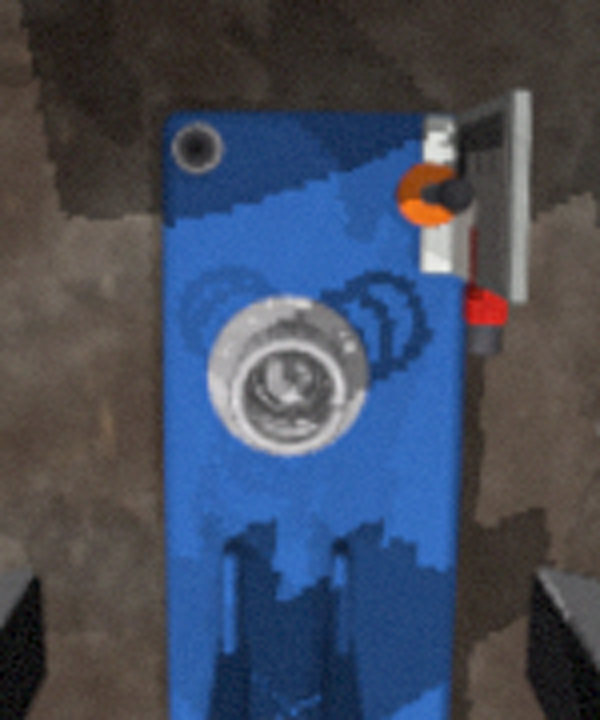

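```bash
python3 - <<'E'
from h import *
W=Cam("wrist")
f=lambda x,y:(250+(x+.5)/4-.5,80+(y+.5)/4-.5)
for z in (.058,.064): print(W.plane(*f(289,388),z))
print("seat",W.plane(*f(288,376),.016))
go([.6124,.0863,.2],1.438); go([.6124,.0863,.1275])
E
```

```text
[0.61453151 0.08881361 0.058     ]
[0.6146308  0.08974928 0.064     ]
seat [0.61400203 0.085937   0.016     ]
t 33.47 shift units [ 0.095 -0.004  0.87 ] rows>= 2.916249785188446
turn units [ 0.004      -0.00133333  0.01233333]
t 33.47 shift units [ 0.095 -0.005  1.474] rows>= 4.9229598460355115
```

```bash
python3 -m pendant '[[0.034,0,0.2,0,0,0.012,-0.6],[0.034,0,0.25,0,0,0,-0.6],[0.034,0,0.25,0,0,0,-0.6],[0,0,0.25,0,0,0,-0.6],[0,0,0.2,0,0,0,-0.6],[0,0,0.15,0,0,0,-0.6],[0,0,0.1,0,0,0,-0.6],[0,0,0.06,0,0,0,-0.6],[0,0,0.01,0,0,0,-0.6],[0,0,0,0,0,0,-0.6]]'; python3 - <<'E'
from h import *
W=Cam("wrist","pics/w24.png"); W.crop(240,50,440,290,3,"pics/w24a.png")
o=ctrl.get_obs();print(o["ee_pos"],o["eef_rot"],o["force"])
E
```

```text
time_s: 34.3
ee_pos: [0.6129, 0.0872, 0.1271]
eef_rot: [3.14, -0.001, 1.437]
force: [0.2, 0.2, 0.6]
grip_width: 0.0752
[0.6129542  0.08717917 0.12748265] [ 3.13962702e+00 -6.99791222e-04  1.43709544e+00] [-0.35985055 -0.08099743 -0.33595516]
```

View pics/w24a.png

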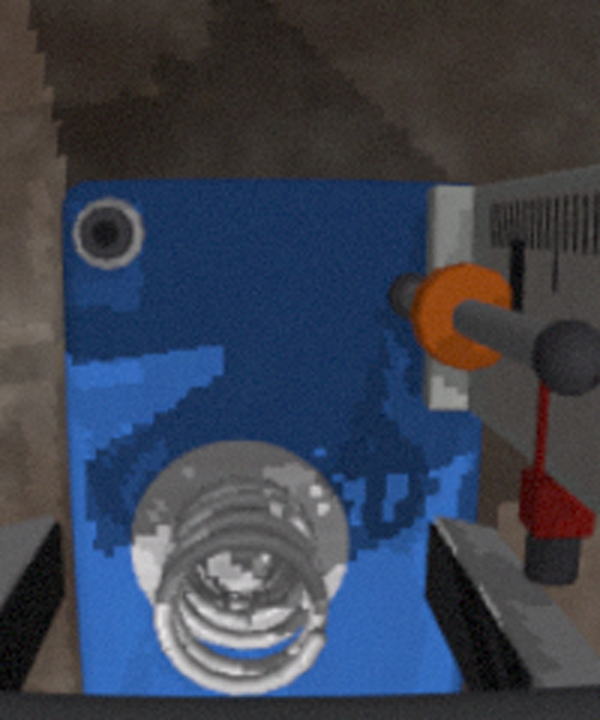

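The ring's black index is at crop u≈516 and the red pointer at u≈543, with "up" running to the right. So the ring is clearly below the line and the spring is tired. Gripping the spring.

```bash
python3 -m pendant '[[0,0,0,0,0,0,1],[0,0,0,0,0,0,1],[0,0,0,0,0,0,1],[0,0,0,0,0,0,1],[0,0,0,0,0,0,1],[0,0,0,0,0,0,1],[0,0,0,0,0,0,1],[0,0,0,0,0,0,1],[0,0,0,0,0,0,1],[0,0,0,0,0,0,1]]' 15; python3 -m pendant '[[0,0,0,0,0,0,1],[0,0,-0.05,0,0,0,1],[0,0,-0.1,0,0,0,1],[0,0,-0.2,0,0,0,1],[0,0,-0.25,0,0,0,1],[0,0,-0.25,0,0,0,1],[0,0,-0.25,0,0,0,1],[0,0,-0.1,0,0,0,1],[0,0,0,0,0,0,1]]';python3 - <<'E'
from h import *
W=Cam("wrist","pics/w25.png")
o=ctrl.get_obs();print(o["ee_pos"],o["eef_rot"],o["force"],o["grip_width"])
E
```

```text
time_s: 35.18
ee_pos: [0.6124, 0.0872, 0.1261]
eef_rot: [3.142, -0.0, 1.437]
force: [0.7, -0.4, 1.1]
grip_width: 0.0336
time_s: 35.93
ee_pos: [0.6129, 0.0872, 0.2737]
eef_rot: [3.136, -0.001, 1.437]
force: [-0.1, 0.1, -1.1]
grip_width: 0.0337
[0.61239533 0.0871031  0.27084727] [ 3.13971359e+00 -6.61654021e-04  1.43693090e+00] [-0.53725508  0.75686793 -1.32270433] 0.03376992627890821
```

View pics/w25.png

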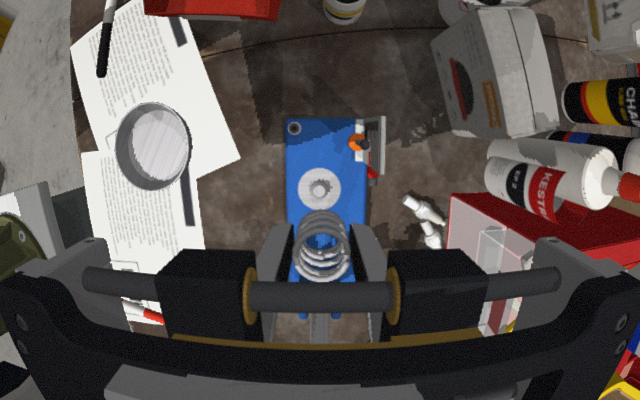

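```bash
python3 - <<'E'
from h import *
go([.54,.27,.33])
E
```

```text
t 35.98 shift units [ 1.43  -0.8   -0.493] rows>= 5.705707433329674
```

```bash
python3 -m pendant '[[0.1,-0.05,-0.1,0,0,0,1],[0.2,-0.11,-0.1,0,0,0,1],[0.2,-0.11,-0.1,0,0,0,1],[0.2,-0.11,-0.1,0,0,0,1],[0.2,-0.11,-0.1,0,0,0,1],[0.2,-0.11,0,0,0,0,1],[0.2,-0.11,0,0,0,0,1],[0.13,-0.09,0,0,0,0,1],[0,0,0,0,0,0,1]]'; python3 - <<'E'
from h import *
W=Cam("wrist","pics/w26.png")
o=ctrl.get_obs();print(o["ee_pos"],o["eef_rot"],o["grip_width"])
E
```

```text
time_s: 36.73
ee_pos: [0.538, 0.2734, 0.3285]
eef_rot: [-3.139, 0.001, 1.44]
force: [0.7, 0.4, -2.3]
grip_width: 0.034
[0.53888592 0.27178346 0.32866577] [-3.13920890e+00  9.79638454e-04  1.43973583e+00] 0.03382763860480323
```

View pics/w26.png

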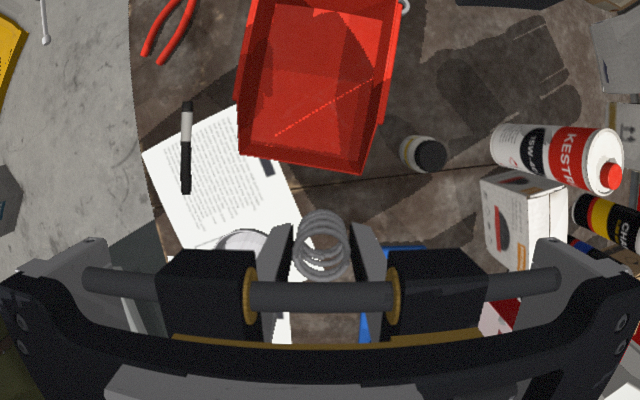

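The bin's front wall runs (240,155)–(362,173); the floor centre is at about (317,80).

```bash
python3 - <<'E'
from h import *
W=Cam("wrist"); W.crop(220,0,420,190,4,"pics/w26a.png")
for q in [(240,155),(362,173)]: print("front rim",W.plane(*q,.046))
for q in [(317,80),(258,145),(365,158)]: print("floor",W.plane(*q,.002))
E
```

```text
front rim [0.44663143 0.31959191 0.046     ]
front rim [0.58903338 0.27787883 0.046     ]
floor [0.55068007 0.40107739 0.002     ]
floor [0.46127808 0.32692761 0.002     ]
floor [0.60020114 0.29035071 0.002     ]
```

View pics/w26a.png

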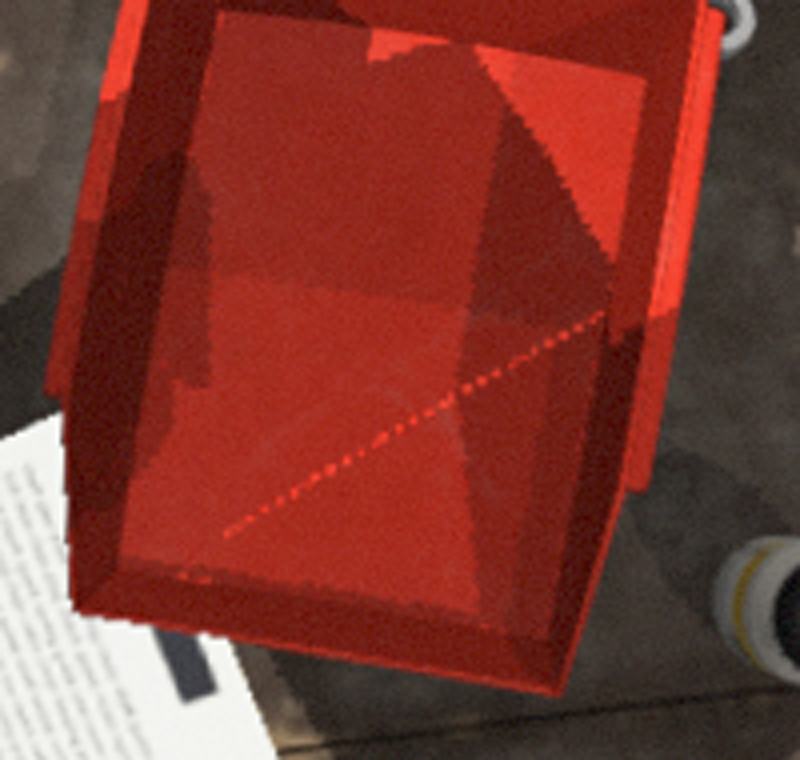

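```bash
python3 - <<'E'
from h import *
W=Cam("wrist")
f=lambda x,y:(220+(x+.5)/4-.5,(y+.5)/4-.5)
P=np.array([W.plane(*f(*q),.002) for q in [(120,560),(550,635),(645,75),(215,10)]])
print(P.round(4)); print("centre",P.mean(0)); d=(P[2]+P[3]-P[0]-P[1])/2; print("bin x dir",d/np.linalg.norm(d),np.linalg.norm(d),"yaw",np.arctan2(d[1],d[0]))
c=P.mean(0); go([c[0],c[1],.33],np.arctan2(d[1],d[0]))
E
```

```text
[[0.4518 0.3348 0.002 ]
 [0.5905 0.2899 0.002 ]
 [0.6487 0.478  0.002 ]
 [0.5082 0.5213 0.002 ]]
centre [0.54979547 0.40600281 0.002     ]
bin x dir [0.29253842 0.95625377 0.        ] 0.1958331832393906 yaw 1.2739160194674748
t 36.88 shift units [ 1.135 -0.07  -0.008] rows>= 3.7899557815138563
turn units [-0.00266667  0.00166667  0.312     ]
```

```bash
python3 -m pendant '[[0,0,0,0,0,0.156,1],[0,0,0,0,0,0.156,1],[0,0,0,0,0,0,1]]'; python3 - <<'E'
from h import *
go([.548,.400,.33],1.274);go([.548,.400,.1145],1.274)
E
```

```text
time_s: 37.13
ee_pos: [0.5405, 0.269, 0.3296]
eef_rot: [-3.141, 0.0, 1.268]
force: [-0.8, -0.1, -1.6]
grip_width: 0.0338
t 37.13 shift units [ 1.061 -0.265 -0.004] rows>= 3.644184675393148
turn units [-0.00133333  0.001      -0.011     ]
t 37.13 shift units [ 1.061 -0.264  1.792] rows>= 6.9977651826491005
turn units [-0.00133333  0.001      -0.011     ]
```

```bash
python3 -m pendant '[[0.13,-0.03,0,0,0,0,1],[0.2,-0.05,0,0,0,0,1],[0.2,-0.05,0,0,0,0,1],[0.2,-0.05,0,0,0,0,1],[0.2,-0.05,0,0,0,0,1],[0.13,-0.035,0,0,0,0,1],[0,0,0,0,0,0,1]]' && python3 -m pendant '[[0,0,0.2,0,0,0,1],[0,0,0.25,0,0,0,1],[0,0,0.25,0,0,0,1],[0,0,0.25,0,0,0,1],[0,0,0.2,0,0,0,1],[0,0,0,0,0,0,1]]'; python3 - <<'E'
from h import *
W=Cam("wrist","pics/w27.png")
go([.548,.400,.113],1.274)
E
```

```text
time_s: 37.72
ee_pos: [0.5468, 0.4028, 0.3289]
eef_rot: [-3.14, 0.0, 1.278]
force: [-0.6, -0.3, -2.1]
grip_width: 0.0338
time_s: 38.22
ee_pos: [0.546, 0.3988, 0.1863]
eef_rot: [-3.136, 0.007, 1.274]
force: [-0.8, -1.0, -3.0]
grip_width: 0.0337
t 38.27 shift units [0.01  0.011 0.641] rows>= 2.135622283148741
turn units [-0.006       0.00666667  0.00033333]
```

View pics/w27.png

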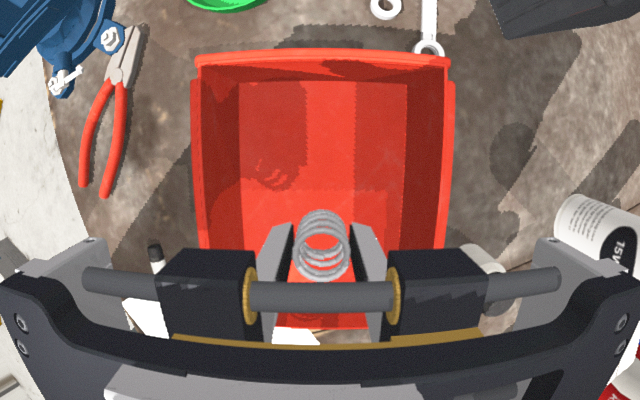

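The spring is over the bin floor, aligned with the walls. Lowering and releasing.

```bash
python3 -m pendant '[[0.005,0.005,0.2,0,0,0,1],[0.005,0.005,0.2,0,0,0,1],[0,0,0.12,0,0,0,1],[0,0,0.06,0,0,0,1],[0,0,0.04,0,0,0,1],[0,0,0.015,0,0,0,1],[0,0,0,0,0,0,1],[0,0,0,0,0,0,1]]'; python3 - <<'E'
from h import *
o=ctrl.get_obs();print(o["ee_pos"],o["force"])
E
```

```text
time_s: 38.93
ee_pos: [0.5488, 0.402, 0.1172]
eef_rot: [3.141, -0.002, 1.274]
force: [0.4, -0.8, -2.6]
grip_width: 0.0339
[0.5487927  0.40199306 0.11720816] [ 0.36037967 -0.784258   -2.55889271]
```

```bash
python3 -m pendant '[[0,0,0.015,0,0,0,1],[0,0,0.012,0,0,0,1],[0,0,0.006,0,0,0,1],[0,0,0,0,0,0,1],[0,0,0,0,0,0,1]]'; python3 - <<'E'
from h import *
o=ctrl.get_obs();print(o["ee_pos"],o["force"])
E
```

```text
time_s: 39.35
ee_pos: [0.5486, 0.4019, 0.1126]
eef_rot: [3.141, -0.001, 1.274]
force: [-1.0, -0.5, 4.3]
grip_width: 0.0334
[0.54856915 0.40187153 0.11255095] [-1.04161973 -0.50151195  4.25276323]
```

Contact felt (+4 N). Opening.

```bash
python3 -m pendant '[[0,0,-0.008,0,0,0,1],[0,0,0,0,0,0,-0.2],[0,0,0,0,0,0,-0.2],[0,0,0,0,0,0,-0.2],[0,0,0,0,0,0,-0.2],[0,0,0,0,0,0,-0.2],[0,0,0,0,0,0,-0.2],[0,0,0,0,0,0,-0.2]]' && python3 -m pendant '[[0,0,-0.05,0,0,0,-0.2],[0,0,-0.15,0,0,0,-0.2],[0,0,-0.2,0,0,0,-0.2],[0,0,-0.25,0,0,0,-0.2],[0,0,-0.25,0,0,0,-0.2],[0,0,-0.25,0,0,0,-0.2],[0,0,-0.25,0,0,0,-0.2],[0,0,-0.2,0,0,0,-0.2],[0,0,-0.1,0,0,0,-0.2],[0,0,0,0,0,0,-0.2]]'; python3 - <<'E'
from h import *
W=Cam("wrist","pics/w28.png");S=Cam("scene");S.crop(200,60,440,280,3,"pics/s28.png");S.crop(300,120,340,190,11,"pics/s28b.png")
o=ctrl.get_obs();print(o["ee_pos"],o["force"])
E
```

```text
time_s: 40.02
ee_pos: [0.5485, 0.4017, 0.1129]
eef_rot: [-3.142, -0.0, 1.274]
force: [0.2, 0.4, -0.3]
grip_width: 0.0564
time_s: 40.85
ee_pos: [0.5487, 0.4019, 0.3202]
eef_rot: [3.139, -0.004, 1.274]
force: [0.4, -0.0, -0.4]
grip_width: 0.0564
[0.54831256 0.40160574 0.31571919] [-0.0247671   0.32635334 -0.74357065]
```

View pics/w28.png

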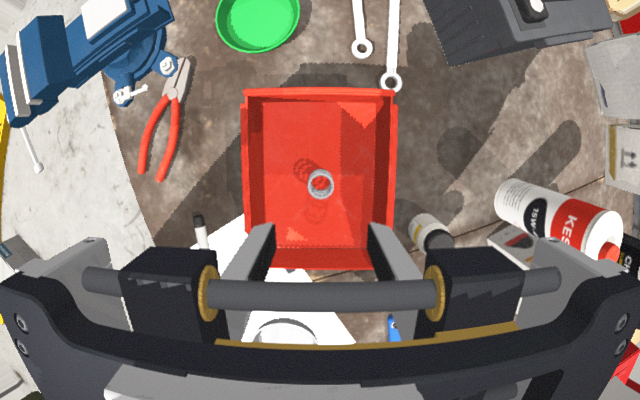

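View pics/s28.png

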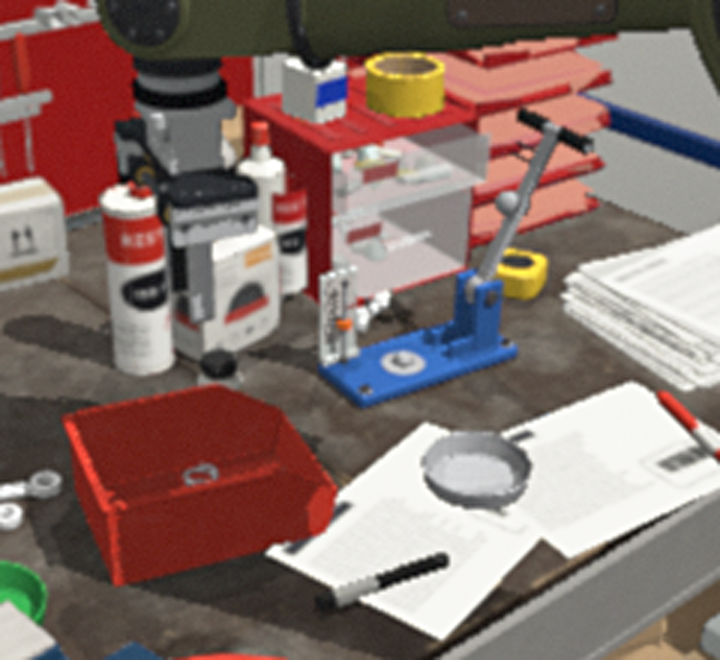

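The spring stands in the bin at (320,184), let go. The lever is open and the bystanders are in place. There's time for one closer check of ring against line from the scale's face side.

```bash
python3 - <<'E'
from h import *
go([.45,.05,.26])
E
```

```text
t 40.95 shift units [-3.041  0.075  0.466] rows>= 10.258863372019363
```

```bash
python3 -m pendant '[[-0.15,0,0,0,0,0,-0.2],[-0.25,0,0,0,0,0,-0.2],[-0.25,0,0,0,0,0,-0.2],[-0.25,0,0,0,0,0,-0.2],[-0.25,0,0,0,0,0,-0.2],[-0.25,0,0,0,0,0,-0.2],[-0.25,0,0,0,0,0,-0.2],[-0.25,0,0,0,0,0,-0.2],[-0.25,0.03,0.05,0,0,0,-0.2],[-0.25,0.03,0.1,0,0,0,-0.2]]' && python3 -m pendant '[[-0.25,0,0.1,0,0,0,-0.2],[-0.25,0,0.1,0,0,0,-0.2],[-0.1,0,0.1,0,0,0,-0.2],[0,0,0,0,0,0,-0.2]]'; python3 - <<'E'
from h import *
W=Cam("wrist","pics/w29.png"); W.crop(430,30,580,150,5,"pics/w29a.png");print(ctrl.get_obs()["ee_pos"])
E
```

```text
time_s: 41.78
ee_pos: [0.4701, 0.123, 0.2978]
eef_rot: [-3.141, 0.0, 1.274]
force: [0.9, -0.4, -0.2]
grip_width: 0.0563
time_s: 42.12
ee_pos: [0.4482, 0.0535, 0.2594]
eef_rot: [-3.136, 0.002, 1.271]
force: [-0.8, 0.9, -0.5]
grip_width: 0.0565
[0.44906986 0.05469253 0.26090693]
```

View pics/w29.png

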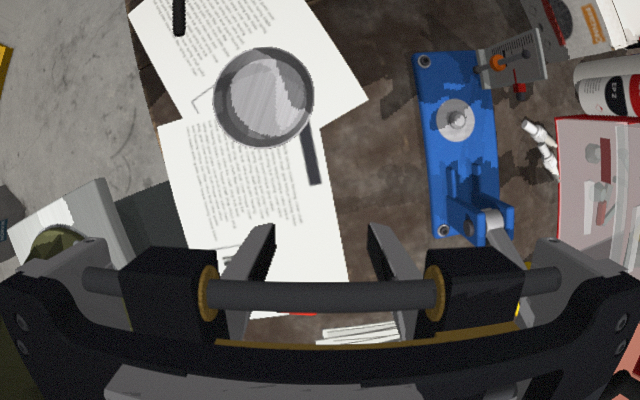

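View pics/w29a.png

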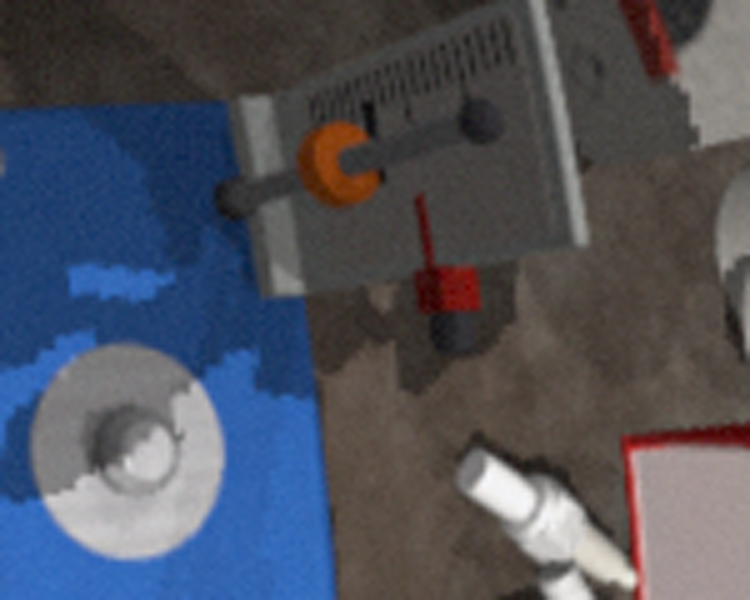

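```bash
python3 - <<'E'
from h import *
W=Cam("wrist");S=Cam("scene")
w=lambda x,y:(430+(x+.5)/5-.5,30+(y+.5)/5-.5)
f=lambda u,v:(300+(u+.5)/11-.5,120+(v+.5)/11-.5)
for n,a,b in [("ring top",(348,162),(162,513)),("line mid",(425,228),(188,466)),("rod top",(482,122),(165,378))]:
    p,r=tri((W.C,W.ray(*w(*a))),(S.C,S.ray(*f(*b)))); print(n,W2T(p).round(4),np.round(r,4))
# height from wrist alone on known plane positions
def hx(px,x):
    d=W.ray(*w(*px)); 
    A=np.linspace(.1,.6,5000)[:,None]*d+W.C; T=np.array([W2T(p) for p in A]); i=np.argmin(abs(T[:,0]-x)); return T[i].round(4)
print("ring c top x.035",hx((348,162),.035),"line x .044",hx((425,228),.044),hx((425,228),.040),"index",hx((370,115),.046))
E
```

```text
ring top [0.0379 0.0559 0.0678] [0.0011 0.0011]
line mid [0.0485 0.0408 0.0752] [0.002 0.002]
rod top [0.0385 0.0557 0.1129] [0.0016 0.0016]
ring c top x.035 [0.035  0.0556 0.0738] line x .044 [0.044  0.0408 0.0843] [0.04   0.0402 0.0897] index [0.046  0.0661 0.0691]
```

Triangulated ring edge is about 68 mm and line about 75 mm, so the ring is some 7 mm below the line: tired, and the red bin is right. Nothing touches the robot; handing in.

```bash
python3 - <<'E'
from station import hand_in
print(hand_in())
E
```

```text
the job is handed in; nothing more can be done
None
```

I tested the spring, found it tired and put it in the red bin. The job was handed in at about 42 s of the 72 s allowed; no verdict was reported.

- **Seating:** I stood the spring on the seat over the boss and let it go. A view from above showed it upright, with the ring still near the top.
- **Load:** I pressed the handle with a measured 12.1–12.5 N for about 1.4 s. I estimate that put 22–26 N on the spring, but the spring load itself was not measured.
- **Trouble on the upswing:** The bar rolled between the fingers and jammed at about 0.7 rad. The wrist force reached about 29 N and the grip was pried open from 18 to 24 mm. The spring stayed standing. I eased the force, gripped harder and turned the tool together with the lever until it fell back to its stop.
- **Verdict on the spring:** The ring's upper edge is below the red line in every view. The scene camera alone put it about 5 mm below; triangulating with the wrist camera gave about 7 mm (68 against 75 mm). The two disagree by about 2 mm, but both are well clear of the 2 mm band.
- **Final check:** The last pictures show the spring standing free in the bin, the lever open, the marker, bottle and tape measure where they were, and the gripper clear of everything.

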